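# Clip a sample carrier into a plate reader

## Robot

A 6-joint arm with a two-finger parallel gripper is mounted at the origin on the work surface. World frame = base frame: x ahead of the robot, y to its left, z up, the work surface at z = 0. Lengths are in m, angles in degrees, forces in N, time in s.
With the tool pointing down it reaches from about 0.3 to 0.75 m from the base axis. Payload 8.5 kg.
Tool frame: the origin (TCP) lies at the very end of the fingers, on their centre line; the grasp point (between the pads) lies 19 mm behind it (env.grasp_offset is the distance from the TCP to the grasp point, in m); y points along the fingers, z is the direction in which the jaws open and shut, and the axes are right-handed (so a half turn about y gives the same grasp; the last joint's range is limited). The gripper opens to 85 mm and grips with 20 to 120 N. Pads are 22 mm wide; open, the fingers measure 114 mm over their backs; the gripper's body (76 mm by 85 mm) begins 54 mm behind the grasp point. The pads swing forward as they close: fully open they stand 13 mm farther back than shut.
Start: joints at [58.253, 21.807, 74.336, -0, 83.858, -12.336], TCP at [0.183, 0.519, 0.231] pointing down, gripper open.
Joint ranges: [-178.18, 178.18], [-50.72, 133.34], [12.68, 142.11], [-81.47, 261.47], [9.98, 163.14], [-165.26, 165.26]. Speed limits (degrees/s): [136.94, 136.94, 180, 180, 180, 180].

## Interface

Orientations are given as a 3x3 rotation matrix whose columns are the frame's x, y, z axes.
In Python, from rig import env gives the robot as it stands. The module is installed in compiled form; this text tells all that it offers.
- The arm moves only by the shell command python3 -m pendant 'ROWS' [FORCE]. ROWS is JSON, a list of rows, each a list of 3 entries, a list of its own where there are three numbers: the shift along the world's x, y, z as a fraction of full scale, then the turn about the world's z as a fraction of full scale, then the opening, from 0 (shut) to 1 (fully open). A call has 1 to 12 rows; each row shifts and turns the commanded pose from where the row before left it; what a row does not reach is not made up. Full scale, the value 1, is 30 mm for a shift and 5 degrees for a turn. A row lasts 1/12 s, in which the tool goes at most 41.7 mm and 7.16 degrees, less where a joint would pass 70% of its speed; a pose out of reach is approached as far as the arm can. A call with a number of a shift or a turn outside -1 to 1 is refused whole. A call with a gripper value outside its range is refused whole. The fingers move at their own pace and stop on an object; FORCE is the grip in N (left out, the last holds). Time passes only in rows, so rows that do not move let the fingers close. It gives the time, the measured TCP pose, the force and the opening at its end, in the units of the state.
- env.observe(): the state, without advancing time (a new reading comes with each control period).
- env.get_image(name): name is "scene" or "top" or "wrist"; returns (picture, depth): 420x560x3 uint8, red, green, blue; 420x560 float32, m along the optical axis (not along the pixel's ray), 0 where there is no reading.
- env.camera_model(name): a dict with "camera_matrix" (3x3 intrinsics, pixels), "R" (3x3) and "t" (3): a world point X has camera coordinates R X + t; the wrist camera has in their place "tool_from_camera" (4x4, takes a point from camera to tool coordinates, whose origin is the TCP and whose axes are the tool frame's). Camera axes: x right, y down, z forward; pixel columns grow to the right and rows downward; lengths in m; the calibration is good to about 2 mm. A picture is of the moment at which its call begins: read the wrist's pose just before it. camera_model takes no time and is no camera call.
- env.close_job(): hands the job in, once; it reports no verdict.
The state is a dict: "time_s": time; "q": joint angles; "qvel": joint speeds; "joint_efforts": joint torques, N m; "position": TCP position; "tool_rot": TCP orientation; "ft_force": force on the tool from outside, world axes, zero at the start; "wrist_torque": the same for the moment, N m; "grip_width": finger opening in m.
Only numpy, scipy, OpenCV 4.12 (cv2) and the standard library are available. Lean on these libraries where they do the work, as an engineer would, in place of code of your own. Each camera call takes 0.05 s, during which the arm holds its last target.

## Task

Take the sample carrier with the square window out of the rack (leave the solid blank standing in its bay) and press its bare lower edge straight into the leaning sprung clip on the reader's carriage until it is fully home on the clip's floor, centred along the clip and square in it. Then let go of it and slide the carriage by its upright tab all the way to its stop at the optical head. Leave the other things on the bench alone.

Things in the scene. Friction and masses are not known exactly. Their poses are not given: they have to be found in the camera images.
- sample_mid (a point): Centre, half-way up, of the sample carrier: white plate 6 mm thick (own x), 70 wide (y), 92 tall (z) with a square window 34 by 36 mm and along its top a black grip bar 12 thick (x), 56 long (y), 16 high. Bare lower edge 46 mm below this point (-z), middle of the grip bar 38 above. About 60 g. Starts upright in a bay of the rack; both faces alike.
- blank_mid (a point): The blank, to be left in the rack: same outline plate but solid, without a window, and with a shorter grip bar (28 mm long). Point at its centre half-way up, axes as for the sample carrier.
- rack: Fixed grey rack, 70 mm (x) by 220 mm (y), 35 mm high, with two bays 71.5 mm long (y) centred 55 mm either side of its origin in y. Each bay is a slot 7.5 mm wide (x), open at the top, 25 mm deep, its floor 10 mm above the bench. Origin: centre of its underside.
- reader: Fixed white reader, base 130 mm (x) by 320 mm (y, -120 to +200), 22 mm high. Optical head: white box 120 by 75 mm, 174 mm high, from y = +125 to +200. The carriage slides along reader +y to the head. Origin on the bench, below the clip when the carriage joint is 0.
- carriage (a joint): Sliding of the carriage along the reader's +y, m: starts at 0 to 0.015; 0.070 is its stop at the optical head. Stiff slide, 2.5 N friction; it stays where it is left.
- tab_mid (a point): Middle of the free upper part of the carriage's black upright tab, 40 mm (reader x) by 10 mm (reader y), whose top is 20 mm above this point and foot 44 mm below. It is 85 mm to the reader's -y of the clip's middle; push it from its -y side or pinch it.
- clip_floor (a point): Sprung edge clip on the carriage; this point is the middle of its floor, where the carrier's lower edge must rest. Own z points out of the clip along the insertion line, leaning 35 degrees from vertical towards the reader's +x (away from the robot), so the tool must point down and back towards the robot. Own y runs along the clip (50 mm long, same as reader y), x across it.
- vial: Bystander: small amber vial, 30 mm diameter, 62 mm tall, origin under its centre.
- jar: Bystander: amber jar with a white cap, 68 mm diameter, 85 mm tall, origin under its centre.
- driver: Bystander: screwdriver 160 mm long lying on the bench.
- clip_mouth (a point): Middle of the clip's mouth, 31 mm above its floor (own +z; axes as the clip). Two steel jaws, each sprung inwards along x (4 N shut, 5 N with a carrier in), are 1.5 mm apart when shut, flaring from 16 mm above the floor to a mouth about 12 mm wide here. The 6 mm edge parts them: up to about 15 N to push in, then a hard stop at the floor. They hold the carrier by themselves.

How it is judged (in metres and radians):
On the way:
1. the sample carrier is fully home in the clip, with the carriage not yet slid to the head (z of sample_mid in the frame of clip_floor between 0.042 and 0.049 m and y of sample_mid in the frame of clip_floor between -0.012 and 0.012 m and x of sample_mid in the frame of clip_floor between -0.006 and 0.006 m and angle between the z axis of sample_mid and the z axis of clip_floor, either way round below 0.12 rad and angle between the y axis of sample_mid and the y axis of clip_floor, either way round below 0.12 rad and value of joint carriage below 0.05 m), for 0.2 s.
At the end, for the whole second after the job is handed in: The sample carrier rests in the clip, lower edge within 3 mm of the floor, centred within 12 mm along the clip, square in it within 7 degrees; the carriage is within 4 mm of its stop at the head; the blank still stands in its bay; all is released and at rest (z of sample_mid in the frame of clip_floor between 0.042 and 0.049 m and y of sample_mid in the frame of clip_floor between -0.012 and 0.012 m and x of sample_mid in the frame of clip_floor between -0.006 and 0.006 m and angle between the z axis of sample_mid and the z axis of clip_floor, either way round below 0.12 rad and angle between the y axis of sample_mid and the y axis of clip_floor, either way round below 0.12 rad and value of joint carriage above 0.066 m and linear speed of sample below 0.02 m/s and distance of blank_mid from where it was at the start of the episode below 0.02 m and angle between blank_mid's own z axis and vertical below 0.15 rad); the robot touches nothing.
It fails at once if the blank is disturbed (moved over 20 mm) (distance of blank_mid from where it was at the start of the episode above 0.02 m).
It fails at once if the vial, jar or screwdriver is moved over 30 mm or the vial tipped (distance of any of vial, jar, driver from where it was at the start of the episode above 0.03 m or angle between vial's own z axis and vertical above 0.5 rad).
It also fails if it takes over 58 s, if anything falls off the work surface, if the arm or the gripper's body presses on something with over 40 N, if the wrist force passes 120 N, or if a joint passes its speed limit or range.

## Working session

There is one attempt and no reset: what is moved stays moved. The work goes in short steps, Python scripts to look and compute and a shell command to move; the robot and the scene stay as the last step left them, time stands still between calls to the robot, and variables do not carry over. Pictures are saved under pics/ and viewed, and the job is handed in when it is done.

```bash
mkdir -p pics; ls
cat > h.py <<'E'
import numpy as np, cv2
from rig import env
def snap(n,tag):
    s=env.observe(); im,d=env.get_image(n); m=env.camera_model(n)
    np.savez(f'pics/{tag}.npz',im=im,d=d,pos=s['position'],rot=s['tool_rot'],K=m['camera_matrix'],**({'R':m['R'],'t':m['t']} if 'R' in m else {'T':m['tool_from_camera']}))
    cv2.imwrite(f'pics/{tag}.png',cv2.cvtColor(im,cv2.COLOR_RGB2BGR)); return im,d
def load(tag):
    z=np.load(f'pics/{tag}.npz'); z=dict(z)
    if 'T' in z:
        W=np.eye(4);W[:3,:3]=z['rot'];W[:3,3]=z['pos'];W=W@z['T'];z['Rw']=W[:3,:3];z['c']=W[:3,3]
    else:
        z['Rw']=z['R'].T;z['c']=-z['R'].T@z['t']
    return z
def cloud(z):
    h,w=z['d'].shape;u,v=np.meshgrid(np.arange(w),np.arange(h))
    r=np.stack([u,v,np.ones_like(u)],-1)@np.linalg.inv(z['K']).T
    return (r*z['d'][...,None])@z['Rw'].T+z['c']
def ray(z,u,v):
    r=z['Rw']@np.linalg.inv(z['K'])@np.array([u,v,1.]);return z['c'],r/np.linalg.norm(r)
def onplane(z,u,v,h):
    c,r=ray(z,u,v);return c+r*(h-c[2])/r[2]
E
python3 - <<'E'
from h import *
for n in ['scene','top','wrist']: snap(n,n+'0')
s=env.observe();print(s,env.grasp_offset)
E
```

```text
pics
{'time_s': 0.15, 'q': array([ 5.82518793e+01,  2.18340450e+01,  7.43722545e+01, -6.66095598e-04,
        8.38592886e+01, -1.23343110e+01]), 'qvel': array([-0.00959136, -0.05085589, -0.20421371,  0.00407049,  0.06394068,
        0.02409981]), 'joint_efforts': array([ 2.65936331e-03, -4.48627353e+01, -2.31343746e+01, -9.44463818e-05,
        3.78748344e-03, -5.13321038e-05]), 'position': array([0.18268389, 0.51853492, 0.23085046]), 'tool_rot': array([[ 9.43142918e-01, -5.92511292e-04,  3.32386951e-01],
       [-3.32387397e-01, -9.79525009e-04,  9.43142438e-01],
       [-2.33241213e-04, -9.99999345e-01, -1.12077536e-03]]), 'ft_force': array([ 0.69888398,  0.82522909, -0.28996849]), 'wrist_torque': array([ 0.03480943, -0.0162926 ,  0.01180257]), 'grip_width': 0.08565275829505614} 0.0187
```

View pics/scene0.png

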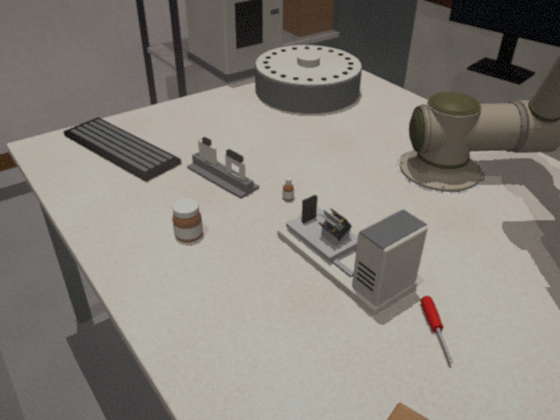

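View pics/top0.png

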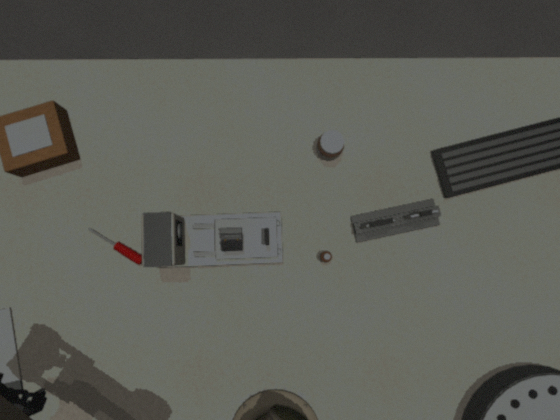

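View pics/wrist0.png

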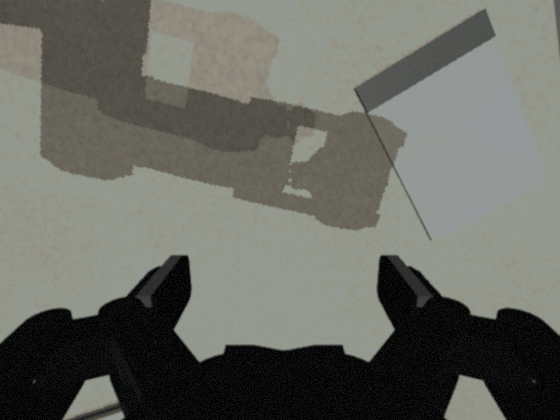

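Run:
```python
from h import *
z=load('top0');P=cloud(z);print(z['c'],z['K'][0,0])
for n,(u0,u1,v0,v1),s in [('rack',(340,450,190,250),7),('reader',(135,290,205,275),5)]:
    im=cv2.resize(z['im'][v0:v1,u0:u1],None,fx=s,fy=s,interpolation=cv2.INTER_CUBIC)
    cv2.imwrite(f'pics/top0_{n}.png',cv2.cvtColor(cv2.convertScaleAbs(im,alpha=1.5),cv2.COLOR_RGB2BGR))
z2=load('scene0');im=cv2.resize(z2['im'][120:310,170:440],None,fx=2.9,fy=2.9,interpolation=cv2.INTER_CUBIC);cv2.imwrite('pics/scene0_c.png',im[...,::-1])
for u,v in [(275,410),(395,220),(232,238),(331,144),(325,256),(266,237)]: print(u,v,P[v,u].round(3))
# height maps
for nm,(u0,u1,v0,v1) in [('rack',(340,450,190,250)),('reader',(140,290,205,270))]:
    Q=P[v0:v1,u0:u1].reshape(-1,3)
    for lo,hi in [(0.028,0.045),(0.08,0.115),(0.015,0.028)]:
        m=(Q[:,2]>lo)&(Q[:,2]<hi)
        if m.sum()>5: 
            r=cv2.minAreaRect(Q[m,:2].astype(np.float32)*1000);print(nm,lo,m.sum(),r,np.median(Q[m,2]))
```

```text
[0.43893194 0.0034516  1.35123045] 524.1942958646541
275 410 [ 0.104 -0.     0.15 ]
395 220 [ 0.53  -0.306  0.037]
232 238 [0.485 0.1   0.095]
331 144 [ 0.715 -0.143  0.086]
325 256 [ 0.441 -0.125  0.064]
266 237 [0.487 0.018 0.103]
rack 0.028 663 ((532.6918334960938, -311.19354248046875), (27.564592361450195, 221.26675415039062), 11.636154174804688) 0.03419965530218638
rack 0.08 238 ((532.52490234375, -310.655029296875), (12.052091598510742, 178.55514526367188), 11.65188980102539) 0.0996798415261343
rack 0.015 85 ((538.6861572265625, -333.06536865234375), (69.25133514404297, 266.55328369140625), 16.867734909057617) 0.017197729788182903
reader 0.028 1700 ((485.15020751953125, 113.24665832519531), (119.45771789550781, 256.71746826171875), 1.8447058200836182) 0.04190976682772474
reader 0.08 661 ((484.30841064453125, 120.27024841308594), (116.49508666992188, 214.39451599121094), 0.8526514172554016) 0.10012541256737761
reader 0.015 2358 ((485.3231201171875, 159.7427978515625), (130.92041015625, 359.6387939453125), 1.8790618181228638) 0.02112179718852336
```

View pics/top0_rack.png

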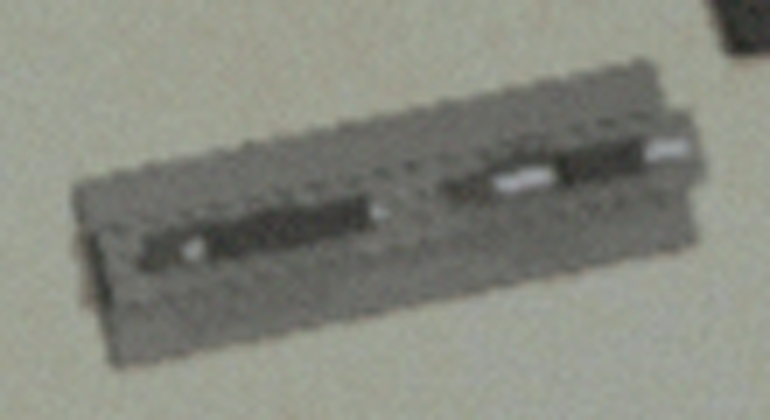

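View pics/top0_reader.png

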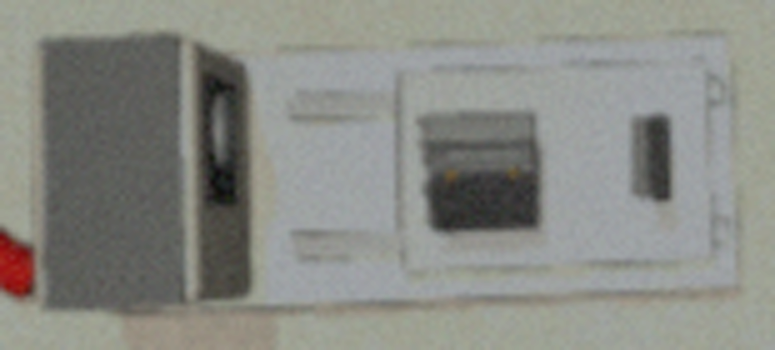

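View pics/scene0_c.png

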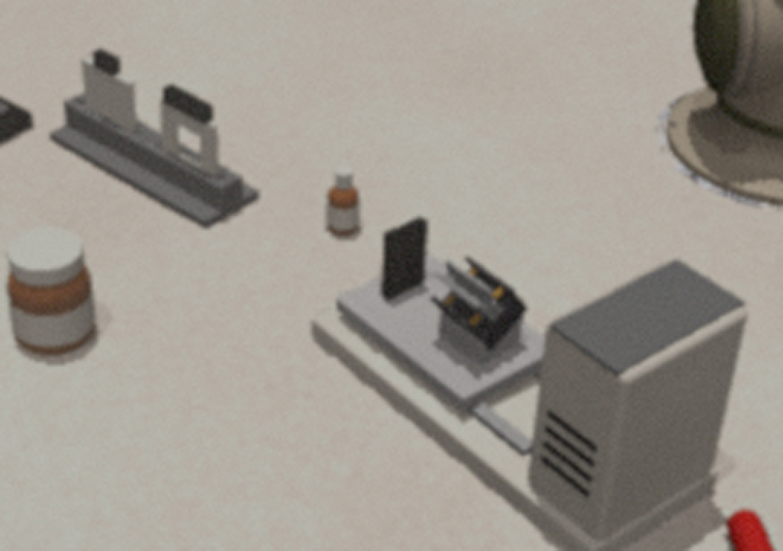

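Run:
```python
from h import *
z=load('wrist0');print(z['T'].round(3),z['K'].round(1));print(z['c'],z['Rw'].round(2))
print(load('scene0')['c'])
```

```text
[[ 0.     0.964  0.265 -0.066]
 [ 0.    -0.265  0.964 -0.143]
 [ 1.    -0.    -0.     0.   ]
 [ 0.     0.     0.     1.   ]] [[312.4   0.  283.7]
 [  0.  312.4 206.7]
 [  0.    0.    1. ]]
[0.12014128 0.54079605 0.37341175] [[ 0.33  0.91  0.25]
 [ 0.94 -0.32 -0.09]
 [-0.    0.26 -0.96]]
[1.13264939 0.78663796 0.80269645]
```

```bash
python3 -m pendant '[[[0.56,-1,0.1],0.3,1],[[0.56,-1,0.1],0.3,1],[[0.56,-1,0.1],0.3,1],[[0.56,-1,0.1],0.3,1],[[0.56,-1,0.1],0.3,1],[[0.56,-1,0.1],0.3,1],[[0.56,-1,0.1],0.3,1],[[0.56,-1,0],0.3,1],[[0.56,-1,0],0.3,1],[[0.56,-1,0],0.3,1],[[0.56,-1,0],0.3,1],[[0.56,-1,0],0.3,1]]'
python3 -m pendant '[[[0.56,-1,0],0.3,1],[[0.56,-1,0],0.3,1],[[0,0,0],0,1]]'
python3 - <<'E'
from h import *
snap('wrist','w1');s=env.observe();print(s['position'],s['time_s'],s['tool_rot'][:,2])
E
```

```text
time_s: 1.15
position: [0.3848, 0.1571, 0.2523]
tool_rot: [[1.0, -0.0, 0.023], [-0.023, 0.0, 1.0], [-0.0, -1.0, 0.0]]
ft_force: [0.0, 0.3, -0.1]
grip_width: 0.0856
time_s: 1.4
position: [0.4203, 0.0946, 0.252]
tool_rot: [[1.0, 0.0, -0.024], [0.024, -0.001, 1.0], [0.0, -1.0, -0.001]]
ft_force: [-0.3, 0.0, -0.3]
grip_width: 0.0852
[0.41897441 0.09660964 0.25193915] 1.45 [-2.34588783e-02  9.99724787e-01 -1.74245045e-04]
```

View pics/w1.png

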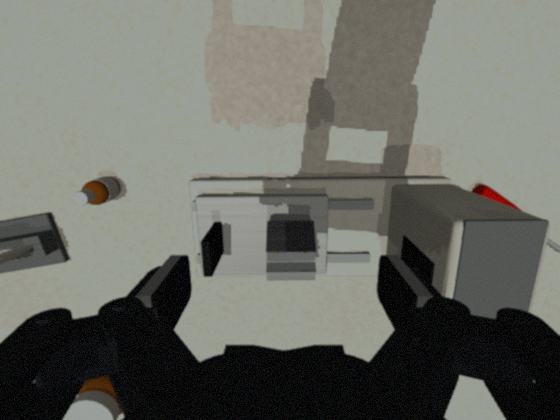

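Run:
```python
from h import *
z=load('w1');P=cloud(z)
im=z['im'][180:290,180:410];im=cv2.resize(cv2.convertScaleAbs(im,alpha=1.6),None,fx=3.4,fy=3.4,interpolation=cv2.INTER_CUBIC);cv2.imwrite('pics/w1c.png',im[...,::-1])
print('col 291 (y mid) profile v: x z')
for v in range(196,286,3): print(v,P[v,283,[0,2]].round(4),P[v,300,[0,2]].round(4))
print('tab row')
for v in range(225,275,6): print(v,[(P[v,u]*1000).round(0).astype(int).tolist() for u in (200,206,212,218,224)])
```

```text
col 291 (y mid) profile v: x z
196 [0.4377 0.0432] [0.4374 0.0424]
199 [0.441  0.0441] [0.4406 0.0439]
202 [0.4448 0.0434] [0.4444 0.0432]
205 [0.4479 0.0452] [0.4478 0.0439]
208 [0.4518 0.0443] [0.4515 0.0437]
211 [0.4556 0.0438] [0.4551 0.0439]
214 [0.458 0.048] [0.458  0.0464]
217 [0.4584 0.0583] [0.4577 0.0589]
220 [0.4573 0.0727] [0.4563 0.0746]
223 [0.4579 0.0812] [0.4576 0.0809]
226 [0.4599 0.085 ] [0.4595 0.085 ]
229 [0.4622 0.0879] [0.4621 0.0871]
232 [0.4644 0.0911] [0.4642 0.0904]
235 [0.4665 0.0941] [0.4659 0.0946]
238 [0.4691 0.0959] [0.4684 0.0966]
241 [0.4712 0.0988] [0.4703 0.1   ]
244 [0.473  0.1025] [0.4718 0.1045]
247 [0.4749 0.1056] [0.4743 0.106 ]
250 [0.477  0.1082] [0.4766 0.1081]
253 [0.4865 0.094 ] [0.4864 0.0933]
256 [0.4884 0.0972] [0.4881 0.097 ]
259 [0.4912 0.0985] [0.4901 0.0999]
262 [0.4936 0.1004] [0.4932 0.1005]
265 [0.4951 0.1044] [0.4946 0.1045]
268 [0.4961 0.109 ] [0.4954 0.1096]
271 [0.4971 0.1136] [0.4972 0.1126]
274 [0.5055 0.1036] [0.5053 0.1033]
277 [0.5077 0.106 ] [0.5073 0.1058]
280 [ 0.5693 -0.0009] [ 0.5686 -0.0007]
283 [ 0.574 -0.001] [5.729e-01 1.000e-04]
tab row
225 [[475, -4, 43], [475, 3, 44], [470, 14, 58], [470, 21, 58], [475, 25, 44]]
231 [[483, -4, 44], [483, 3, 44], [470, 18, 78], [474, 22, 65], [482, 24, 43]]
237 [[491, -5, 43], [470, 16, 96], [471, 22, 93], [481, 22, 66], [489, 24, 45]]
243 [[473, 12, 105], [472, 19, 107], [477, 22, 95], [488, 22, 68], [497, 24, 44]]
249 [[506, -5, 45], [479, 18, 106], [482, 22, 97], [494, 22, 70], [505, 24, 43]]
255 [[514, -5, 44], [486, 18, 105], [489, 22, 98], [500, 23, 72], [513, 24, 44]]
261 [[522, -6, 44], [492, 18, 107], [494, 23, 101], [507, 23, 74], [521, 23, 44]]
267 [[541, -13, 22], [499, 17, 105], [500, 23, 102], [529, 16, 43], [530, 23, 43]]
273 [[550, -13, 22], [505, 17, 106], [506, 23, 104], [537, 16, 44], [537, 23, 43]]
```

View pics/w1c.png

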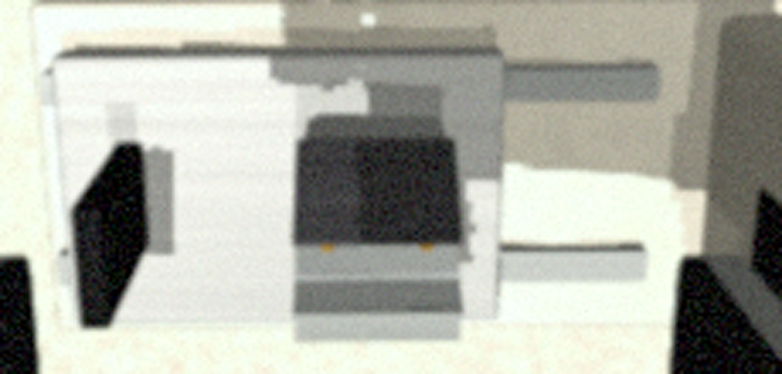

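Run:
```python
from h import *
W=700;S=9  # px per mm
img=np.full((560,760,3),255,np.uint8)
cols={'w1':(0,0,255),'top0':(0,160,0),'scene0':(255,0,0)}
c,s=np.cos(np.radians(35)),np.sin(np.radians(35))
yaw=np.radians(1.6);ex=np.array([np.cos(yaw),np.sin(yaw)]);ey=np.array([-ex[1],ex[0]])
o=np.array([0.487,0.1025])
for t,k in cols.items():
    P=cloud(load(t)).reshape(-1,3);q=P[:,:2]-o;a=q@ex;b=q@ey
    m=(abs(b)<0.024)&(abs(a)<.05)&(P[:,2]>0.03)&(P[:,2]<0.13)
    a,zz=a[m]*1000,P[m,2]*1000-70
    xc=c*a-s*zz; zc=s*a+c*zz
    for X,Z in zip(xc,zc):
        cv2.circle(img,(int(380+X*S),int(300-Z*S)),2,k,-1)
    print(t,m.sum())
for i in range(-40,41,10):
    cv2.line(img,(380+i*S,0),(380+i*S,559),(200,200,200),1);cv2.line(img,(0,300-i*S),(759,300-i*S),(200,200,200),1);cv2.putText(img,str(i),(382+i*S,12),0,.4,(0,0,0),1);cv2.putText(img,str(i),(0,300-i*S),0,.4,(0,0,0),1)
cv2.imwrite('pics/prof.png',img)
```

```text
w1 3839
top0 799
scene0 897
```

View pics/prof.png

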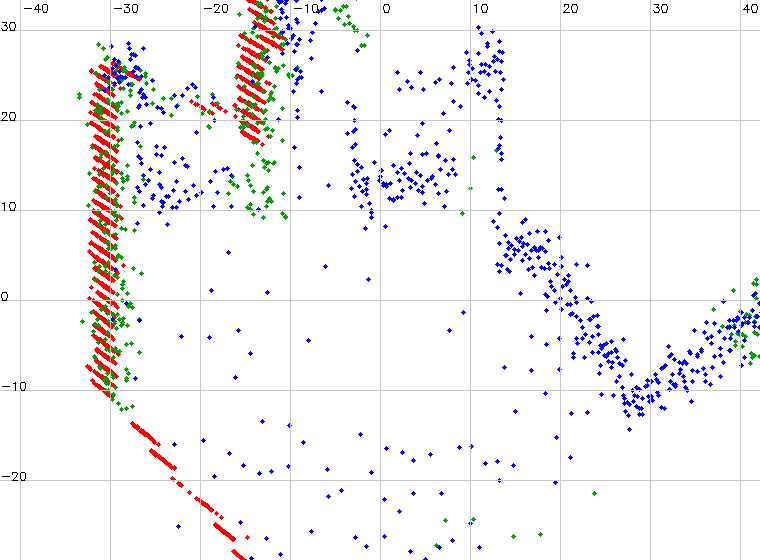

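Run:
```python
from h import *
S=11
img=np.full((600,760,3),255,np.uint8)
cols={'w1':(0,0,255),'top0':(0,160,0),'scene0':(255,0,0)}
c,s=np.cos(np.radians(35)),np.sin(np.radians(35))
yaw=np.radians(1.6);ex=np.array([np.cos(yaw),np.sin(yaw)]);ey=np.array([-ex[1],ex[0]])
o=np.array([0.487,0.1025])
for t,k in cols.items():
    P=cloud(load(t)).reshape(-1,3);q=P[:,:2]-o;a=q@ex;b=q@ey
    m=(abs(b)<0.020)&(abs(a)<.05)&(P[:,2]>0.03)&(P[:,2]<0.13)
    a,zz=a[m]*1000,P[m,2]*1000-70
    xc=c*a-s*zz; zc=s*a+c*zz
    for X,Z in zip(xc,zc):
        cv2.circle(img,(int(480+X*S),int(520-Z*S)),2,k,-1)
for i in range(-40,61,10):
    cv2.line(img,(480+i*S,0),(480+i*S,599),(200,200,200),1);cv2.line(img,(0,520-i*S),(759,520-i*S),(200,200,200),1);cv2.putText(img,str(i),(482+i*S,12),0,.4,(0,0,0),1);cv2.putText(img,str(i),(0,520-i*S),0,.4,(0,0,0),1)
cv2.imwrite('pics/prof2.png',img)
z=load('scene0');u0,v0=300,195
im=cv2.resize(z['im'][v0:v0+65,u0:u0+75],None,fx=9,fy=9,interpolation=cv2.INTER_CUBIC);cv2.imwrite('pics/sc.png',im[...,::-1])
```

```text
(no output)
```

View pics/prof2.png

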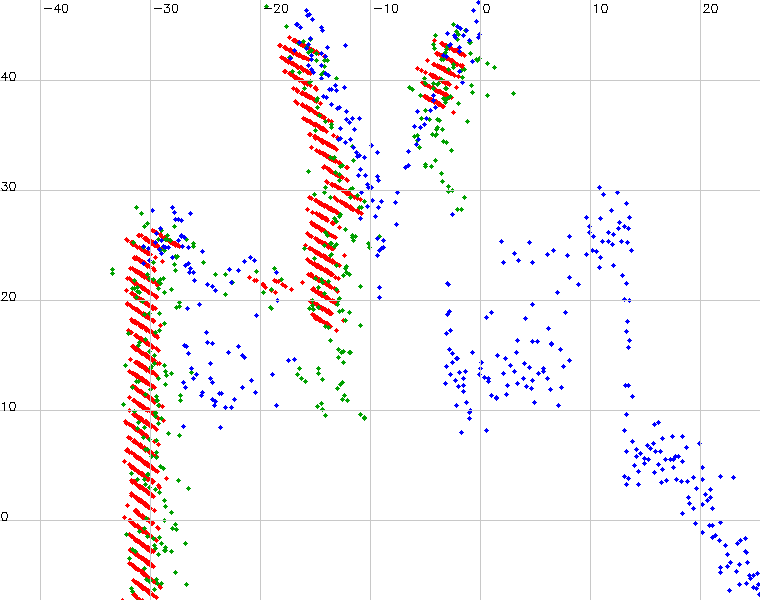

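View pics/sc.png

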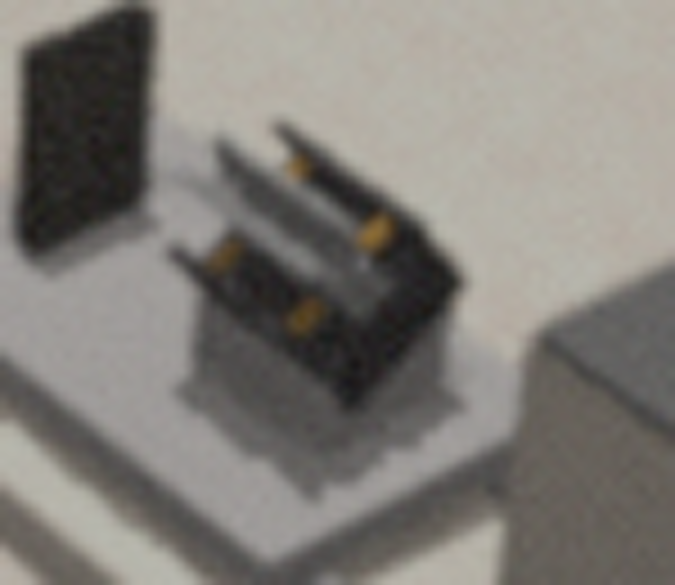

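```bash
python3 -m pendant '[[[0.15,-0.95,0.05],0.17,1],[[0.15,-0.95,0.05],0.17,1],[[0.15,-0.95,0.05],0.17,1],[[0.15,-0.95,0.05],0.17,1],[[0.15,-0.95,0.05],0.17,1],[[0.15,-0.95,0.05],0.17,1],[[0.15,-0.95,0],0.17,1],[[0.15,-0.95,0],0.17,1],[[0.15,-0.95,0],0.17,1],[[0.15,-0.95,0],0.17,1],[[0.15,-0.95,0],0.17,1],[[0.15,-0.95,0],0.17,1]]'
python3 -m pendant '[[[0,0,0],0,1]]'
python3 - <<'E'
from h import *
snap('wrist','w2');s=env.observe();print(s['position'],s['time_s'],s['tool_rot'][:,2])
z=load('w1');P=cloud(z)
for v in (236,240,244,248,260,268):
    r=P[v];ok=[u for u in range(255,330) if r[u,2]>0.08]
    print(v,ok[0],ok[-1],r[ok[0]].round(4),r[ok[-1]].round(4))
# carriage plate edge
m=(abs(P[...,2]-0.044)<0.003);m=m.astype(np.uint8);m[:, :185]=0;m[:,340:]=0
Q=P[m>0][:,:2].astype(np.float32)*1000
print(cv2.minAreaRect(Q),len(Q))
# min-x edge line of carriage + base
for lo,hi,ur in ((.040,.048,range(200,262)),(.018,.026,range(195,385))):
    pts=[]
    for u in ur:
        vv=[v for v in range(170,290) if lo<P[v,u,2]<hi]
        if vv: pts.append(P[vv[0],u,:2])
    pts=np.array(pts);k=np.polyfit(pts[:,1],pts[:,0],1);print('edge',len(pts),k,np.degrees(np.arctan(-k[0])))
E
```

```text
time_s: 2.45
position: [0.4722, -0.2434, 0.2612]
tool_rot: [[0.979, -0.0, -0.206], [0.206, 0.001, 0.979], [-0.0, -1.0, 0.001]]
ft_force: [0.4, 0.7, 0.1]
grip_width: 0.0859
time_s: 2.53
position: [0.4725, -0.2462, 0.2605]
tool_rot: [[0.979, -0.001, -0.202], [0.202, -0.0, 0.979], [-0.001, -1.0, -0.0]]
ft_force: [0.1, -0.0, -0.9]
grip_width: 0.0851
[ 0.47220216 -0.2440126   0.26056062] 2.5833 [-0.2025776   0.97926562  0.00107641]
236 266 314 [0.4678 0.0772 0.0949] [0.4671 0.1264 0.0934]
240 266 314 [0.4709 0.0774 0.0981] [0.4693 0.126  0.0989]
244 266 314 [0.4733 0.0777 0.1028] [0.4719 0.1257 0.1033]
248 265 315 [0.4762 0.0769 0.1061] [0.475  0.1266 0.1062]
260 266 314 [0.492  0.0777 0.1002] [0.4904 0.1268 0.101 ]
268 266 315 [0.4968 0.0782 0.1085] [0.4947 0.1272 0.1102]
((488.0946044921875, 69.56379699707031), (100.68048095703125, 155.03651428222656), 1.8187084197998047) 6363
edge 62 [-0.02861446  0.44030961] 1.6390405589615251
edge 190 [-0.03230979  0.42564219] 1.8505710254180032
```

View pics/w2.png

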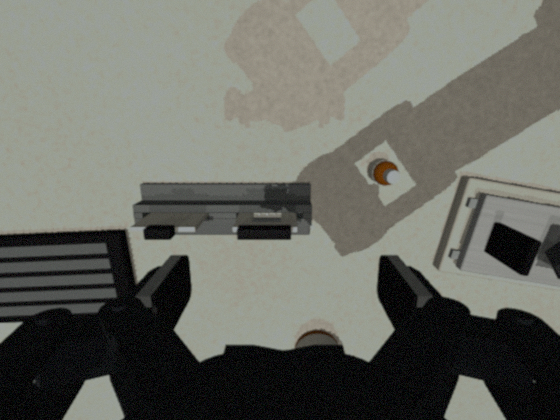

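Run:
```python
from h import *
z=load('w2');P=cloud(z)
im=z['im'][170:260,120:330];im=cv2.resize(cv2.convertScaleAbs(im,alpha=1.6),None,fx=3.7,fy=3.7,interpolation=cv2.INTER_CUBIC);cv2.imwrite('pics/w2c.png',im[...,::-1])
g=z['im'].max(2);
m=((g<35)&(P[...,2]>0.09)).astype(np.uint8);m[:, :130]=0;m[:,320:]=0;m[250:]=0
n,l,st,ce=cv2.connectedComponentsWithStats(m)
for i in range(1,n):
    if st[i,4]>40:
        Q=P[l==i];r=cv2.minAreaRect(Q[:,:2].astype(np.float32)*1000);print(st[i],Q.mean(0).round(4),r,np.median(Q[:,2]))
m=((abs(P[...,2]-0.034)<0.004)).astype(np.uint8);m[:, :120]=0;m[:,330:]=0;m[260:]=0
print('rack',cv2.minAreaRect(P[m>0][:,:2].astype(np.float32)*1000))
for v in range(195,245,2): print(v,P[v,265].round(4),P[v,235].round(4),P[v,300].round(4),z['im'][v,265])
# top cam
zt=load('top0');Pt=cloud(zt);Q=Pt[190:250,340:450].reshape(-1,3)
q=(Q[:,:2]-[.5326,-.311]);a=np.radians(11.65);yy=q@[-np.sin(a),np.cos(a)];xx=q@[np.cos(a),np.sin(a)]
for nm,lo in (('sample',1),('blank',-1)):
    k=(Q[:,2]>.09)&(yy*lo>0);print(nm,Q[k].mean(0),yy[k].min(),yy[k].max(),xx[k].min(),xx[k].max())
```

```text
[145 225  29  14 367] [ 0.5408 -0.3633  0.1008] ((483.4546203613281, -312.3611145019531), (22.386211395263672, 183.26828002929688), 48.33176040649414) 0.10152613969733731
[238 225  52  14 668] [ 0.5186 -0.2579  0.1019] ((468.7331237792969, -268.41033935546875), (116.41575622558594, 52.4913330078125), 11.552821159362793) 0.10173528149710914
rack ((532.045654296875, -312.40338134765625), (27.46684455871582, 220.30506896972656), 11.683667182922363)
195 [ 0.5028 -0.2651  0.0092] [ 0.5106 -0.3031  0.0094] [ 0.4932 -0.221   0.0114] [43 43 42]
197 [ 0.5053 -0.2646  0.0099] [ 0.513  -0.3026  0.0104] [ 0.4962 -0.2202  0.0096] [39 45 43]
199 [ 0.5077 -0.2641  0.0104] [ 0.5161 -0.3023  0.0086] [ 0.4986 -0.2197  0.0104] [48 47 46]
201 [ 0.5084 -0.2635  0.0178] [ 0.5163 -0.301   0.0175] [ 0.4994 -0.2199  0.018 ] [34 37 36]
203 [ 0.5083 -0.263   0.028 ] [ 0.5158 -0.2994  0.0282] [ 0.4996 -0.2204  0.0277] [27 33 31]
205 [ 0.5084 -0.2624  0.0366] [ 0.5165 -0.2984  0.0342] [ 0.5003 -0.2206  0.0347] [31 38 36]
207 [ 0.5111 -0.2619  0.0361] [ 0.5188 -0.2979  0.0349] [ 0.503  -0.2199  0.0339] [47 49 48]
[... 1275 characters left out ...]
03 -0.2078  0.0011] [23 23 26]
237 [ 0.5243 -0.2556  0.1009] [ 0.5721 -0.2946 -0.0011] [ 5.535e-01 -2.071e-01  1.000e-04] [16 13 12]
239 [ 0.5263 -0.2552  0.1013] [ 0.5748 -0.2941 -0.0007] [ 5.566e-01 -2.064e-01 -5.000e-04] [83 84 77]
241 [ 0.5696 -0.253  -0.0014] [ 0.5777 -0.2937 -0.0006] [ 5.595e-01 -2.057e-01 -5.000e-04] [152 156 144]
243 [ 5.719e-01 -2.525e-01  2.000e-04] [ 0.5809 -0.2932 -0.0014] [ 0.5619 -0.2052  0.0006] [155 156 142]
sample [ 0.51064896 -0.22285496  0.2613449 ] 0.027095019114031033 0.3268883548039013 -0.02824038370188519 0.006020917185219163
blank [ 0.5434809  -0.36334091  0.10061618] -0.06905677781973307 -0.039611093430921986 -0.006028226114933122 0.00602434073289367
```

View pics/w2c.png

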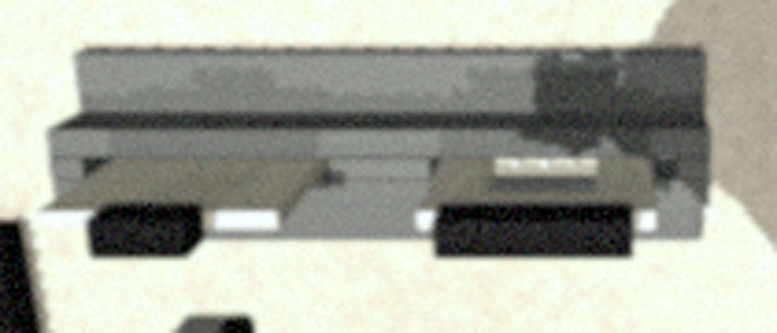

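```bash
python3 -m pendant '[[[0.54,-0.15,-0.3],0,1],[[0.54,-0.15,-0.8],0,1],[[0.54,-0.15,-0.9],0,1],[[0,0,-0.9],0,1],[[0,0,-0.9],0,1],[[0,0,-0.7],0,1],[[0,0,0],0,1],[[0,0,0],0,1]]' 20
python3 - <<'E'
from h import *
snap('wrist','w3');s=env.observe();print(s['position'],s['time_s'],s['tool_rot'].round(4))
z=load('w3');P=cloud(z)
im=z['im'][200:420];cv2.imwrite('pics/w3c.png',cv2.convertScaleAbs(im,alpha=1.8)[...,::-1])
E
```

```text
time_s: 3.25
position: [0.5206, -0.2552, 0.1264]
tool_rot: [[0.979, -0.001, -0.205], [0.205, 0.001, 0.979], [-0.001, -1.0, 0.001]]
ft_force: [0.7, 0.4, 0.7]
grip_width: 0.0855
[ 0.5211342  -0.2559191   0.12760148] 3.3 [[ 9.787e-01  1.000e-03 -2.052e-01]
 [ 2.052e-01 -6.000e-04  9.787e-01]
 [ 9.000e-04 -1.000e+00 -8.000e-04]]
```

View pics/w3c.png

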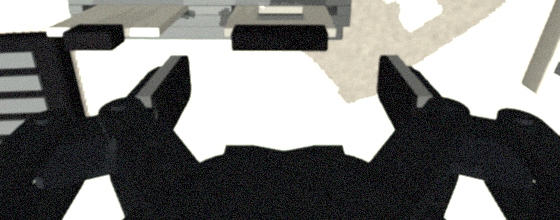

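```bash
python3 -m pendant '[[[0,-0.06,-0.6],0,1],[[0,0,-0.7],0,1],[[0,0,-0.7],0,1],[[0,0,-0.65],0,1],[[0,0,0],0,1],[[0,0,0],0,0.5],[[0,0,0],0,0.5],[[0,0,0],0,0.5],[[0,0,0],0,0.5],[[0,0,0],0,0.5]]' 40
python3 - <<'E'
from h import *
snap('wrist','w4');s=env.observe();print(s['position'],s['time_s'],s['grip_width'],s['ft_force'])
z=load('w4')
im=z['im'][150:420];cv2.imwrite('pics/w4c.png',cv2.convertScaleAbs(im,alpha=1.8)[...,::-1])
E
```

```text
time_s: 4.13
position: [0.5216, -0.2591, 0.0491]
tool_rot: [[0.979, 0.003, -0.204], [0.204, -0.002, 0.979], [0.003, -1.0, -0.003]]
ft_force: [0.4, 0.9, 7.0]
grip_width: 0.0689
[ 0.52159903 -0.25910987  0.04912132] 4.1833 0.06880492754296491 [-4.41170723e-03  7.82736862e-01  6.98992837e+00]
```

View pics/w4c.png

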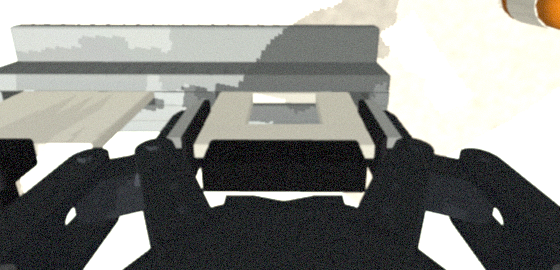

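```bash
python3 -m pendant '[[[0,0,0.2],0,0.5],[[0,0,0.4],0,0.5],[[0,0,0.4],0,0.5],[[0,0,0.4],0,0.5],[[-0.34,-0.07,0],0,0.5],[[-0.34,-0.07,0],0,0.5],[[0,0,0],0,0.5],[[0,0,0],0,0.5]]' 40
cat >> h.py <<'E'
def plate(tag,y=(None,),show=False):
    """fit plate face in tool-ish frame; returns tilt deg, etc."""
    z=load(tag);P=cloud(z);tool=z['rot'];pos=z['pos']
    Q=(P-pos)@tool   # tool coords: x,y(along fingers),z(jaw)
    im=z['im'].astype(float)
    m=(im.min(2)>40)&(abs(Q[...,2])<0.030)&(Q[...,1]>-0.03)&(Q[...,1]<0.06)&(abs(Q[...,0])<0.06)&(P[...,2]>0.012)
    m=cv2.erode(m.astype(np.uint8),np.ones((3,3)))>0
    q=Q[m]
    for _ in range(30 if len(q)>50 else 0):
        A=np.c_[q[:,1],q[:,2],np.ones(len(q))];k=np.linalg.lstsq(A,q[:,0],rcond=None)[0]
        r=q[:,0]-A@k; s=max(0.0012,2*np.median(abs(r)));q2=q[abs(r)<s]
        if len(q2)==len(q):break
        q=q2
    print('n',len(q),'slope x/y(deg)',np.degrees(np.arctan(k[0])).round(2),'yaw slope deg',np.degrees(np.arctan(k[1])).round(2),'x0 at tcp',k[2].round(4),'y range',np.percentile(q[:,1],[1,99]).round(4),'z range',np.percentile(q[:,2],[1,99]).round(4))
    return k,q,Q
E
python3 - <<'E'
from h import *
snap('wrist','w5');s=env.observe();print(s['position'],s['time_s'],s['grip_width'],s['ft_force'])
z=load('w5');cv2.imwrite('pics/w5c.png',cv2.convertScaleAbs(z['im'][100:420],alpha=1.8)[...,::-1])
plate('w5')
E
```

```text
time_s: 4.85
position: [0.4992, -0.2628, 0.0884]
tool_rot: [[0.979, -0.001, -0.203], [0.203, 0.001, 0.979], [-0.001, -1.0, 0.001]]
ft_force: [-1.1, 0.0, 0.4]
grip_width: 0.0692
[ 0.49964772 -0.26282493  0.08842645] 4.9 0.06872416713082563 [ 0.85070258  0.67781661 -1.18822222]
n 3208 slope x/y(deg) 0.28 yaw slope deg 0.13 x0 at tcp -0.0027 y range [-0.0287  0.0195] z range [-0.029  0.029]
```

View pics/w5c.png

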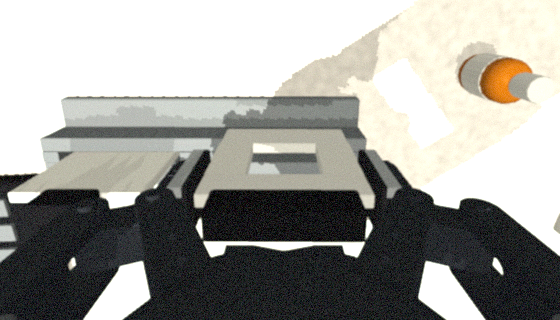

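Run:
```python
from h import *
z=load('w5');P=cloud(z);Q=(P-z['pos'])@z['rot']
for v in range(222,296,4): print(v,Q[v,240].round(4),z['im'][v,240])
c,r=ray(z,285,229.5);c=z['rot'].T@(c-z['pos']);r=z['rot'].T@r
print(c+r*(-0.0027-c[0])/r[0])
```

```text
222 [ 0.0061  0.0785 -0.0328] [62 64 58]
226 [ 0.0092  0.0785 -0.033 ] [52 56 54]
230 [-0.003   0.0354 -0.0267] [98 94 86]
234 [-0.0028  0.0289 -0.0258] [94 96 87]
238 [-0.0028  0.0224 -0.0249] [98 95 87]
242 [-0.0032  0.0156 -0.024 ] [100 100  91]
246 [-0.0029  0.0106 -0.0233] [95 95 83]
250 [-0.0029  0.0054 -0.0226] [96 97 88]
254 [-0.0031 -0.0001 -0.0219] [97 92 84]
258 [-0.0027 -0.0039 -0.0214] [94 92 80]
262 [-0.0027 -0.0084 -0.0208] [98 96 88]
266 [-0.003  -0.0132 -0.0201] [98 98 90]
270 [-0.0027 -0.0165 -0.0196] [96 98 86]
274 [-0.0029 -0.0207 -0.0191] [93 94 85]
278 [-0.0024 -0.0233 -0.0187] [97 93 86]
282 [-0.003  -0.0277 -0.0181] [97 97 89]
286 [-0.0035 -0.0319 -0.0175] [99 96 87]
290 [-0.006  -0.0391 -0.0165] [30 32 31]
294 [-0.0065 -0.0427 -0.016 ] [0 0 0]
[-0.0027      0.03708004  0.00049313]
```

```bash
python3 -m pendant '[[[0,0,-0.4],0,0.5],[[0,0,-0.4],0,0.5],[[0,0,-0.33],0,0.5],[[0,0,0],0,0.5],[[0.23,0.047,0],0,0.5],[[0.23,0.047,0],0,0.5],[[0.23,0.047,0],0,0.5],[[0.23,0.047,0],0,0.5],[[0,0,0],0,0.5],[[0,0,0],0,0.5]]' 40
python3 - <<'E'
from h import *
snap('wrist','w6');s=env.observe();print(s['position'],s['time_s'],s['grip_width'],s['ft_force'])
z=load('w6');cv2.imwrite('pics/w6c.png',cv2.convertScaleAbs(z['im'][100:420],alpha=1.8)[...,::-1])
plate('w6')
E
```

```text
time_s: 5.73
position: [0.5272, -0.2568, 0.0549]
tool_rot: [[0.979, -0.003, -0.205], [0.205, 0.001, 0.979], [-0.003, -1.0, 0.001]]
ft_force: [-6.2, -0.4, -1.2]
grip_width: 0.0692
[ 0.52722366 -0.25678788  0.05495807] 5.7833 0.06908204141065895 [-4.85432276 -0.45413763 -1.01527098]
n 4579 slope x/y(deg) -21.27 yaw slope deg 0.14 x0 at tcp -0.0176 y range [-0.0292  0.0129] z range [-0.0291  0.0291]
```

View pics/w6c.png

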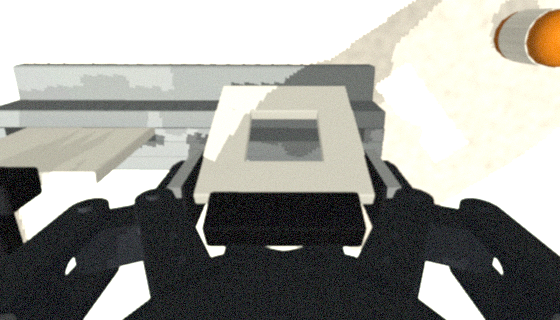

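```bash
python3 -m pendant '[[[0.2,0.042,0],0,0.5],[[0.2,0.042,0],0,0.5],[[0.2,0.042,0],0,0.5],[[0,0,0],0,0.5],[[0,0,0],0,0.5]]' 40
python3 - <<'E'
from h import *
snap('wrist','w7');s=env.observe();print(s['position'],s['time_s'],s['grip_width'],s['ft_force'])
z=load('w7');cv2.imwrite('pics/w7c.png',cv2.convertScaleAbs(z['im'][100:420],alpha=1.8)[...,::-1])
plate('w7')
E
```

```text
time_s: 6.2
position: [0.546, -0.2532, 0.0555]
tool_rot: [[0.979, -0.0, -0.205], [0.205, -0.0, 0.979], [-0.0, -1.0, -0.0]]
ft_force: [-4.0, -0.5, 4.1]
grip_width: 0.0686
[ 0.54593884 -0.25329051  0.05553418] 6.25 0.0689697427250531 [-2.94972249 -0.06222371  3.84960068]
n 7798 slope x/y(deg) -36.98 yaw slope deg 0.15 x0 at tcp -0.0305 y range [-0.0292  0.0181] z range [-0.0291  0.0291]
```

View pics/w7c.png

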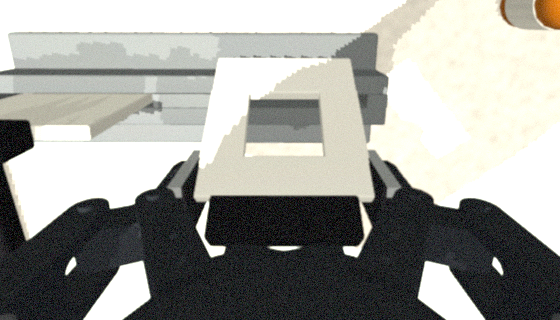

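```bash
python3 -m pendant '[[[0,0,0],0,0.5],[[0,0,0],0,0.5],[[-0.05,0,0.3],0,0.5],[[-0.05,0,0.6],0,0.5],[[0,0,0.8],0,0.5],[[0,0,0.9],0,0.5],[[0,0,0.9],0,0.5],[[0,0,0.7],0,0.5],[[0,0,0.3],0,0.5],[[0,0,0.2],0,0.5]]' 100
python3 - <<'E'
from h import *
snap('wrist','w8');s=env.observe();print(s['position'],s['time_s'],s['grip_width'],s['ft_force'])
plate('w8')
E
```

```text
time_s: 7.08
position: [0.5432, -0.2535, 0.1974]
tool_rot: [[0.979, 0.003, -0.204], [0.204, -0.001, 0.979], [0.002, -1.0, -0.002]]
ft_force: [0.7, -0.6, -1.8]
grip_width: 0.0674
[ 0.54318682 -0.25352838  0.19740685] 7.1333 0.06697590413266387 [0.14752784 0.46565644 0.55579481]
n 8680 slope x/y(deg) -34.1 yaw slope deg 0.18 x0 at tcp -0.0277 y range [-0.029   0.0242] z range [-0.029  0.029]
```

```bash
python3 -m pendant '[[[0.05,0.5,0],-0.1,0.5],[[0.05,0.95,0],-0.17,0.5],[[0.05,0.97,0],-0.17,0.5],[[0.05,0.97,0],-0.17,0.5],[[0.05,0.97,0],-0.17,0.5],[[0.05,0.97,0],-0.17,0.5],[[0.05,0.97,0],-0.17,0.5],[[0.05,0.97,0],-0.17,0.5],[[0.05,0.97,0],-0.17,0.5],[[0.05,0.97,0],-0.17,0.5],[[0.05,0.97,0],-0.17,0.5],[[0.05,0.97,0],-0.17,0.5]]' 100
python3 -m pendant '[[[0,0.6,0],0,0.5],[[0,0.15,0],0,0.5],[[0,0,0],0,0.5],[[0,0,0],0,0.5]]' 100
cat > ins.py <<'E'
from h import *
import sys
tag=sys.argv[1]
snap('wrist',tag);s=env.observe();print(s['position'].round(4),s['time_s'],s['grip_width'],s['ft_force'],s['tool_rot'].round(4).tolist())
k,q,Q=plate(tag);z=load(tag)
th=-np.arctan(k[0]);print('tilt',np.degrees(th))
# tip: scan column for lower end of plate on face plane
A=Q[...,0]-(k[0]*Q[...,1]+k[1]*Q[...,2]+k[2])
m=(abs(A)<0.0022)&(z['im'].min(2)>40)&(abs(Q[...,2])<.045)&(Q[...,1]>-.04)&(Q[...,1]<.06)
ys=[]
for u in range(225,340,3):
    vv=np.where(m[:290,u])[0]
    if len(vv)>15: ys.append(Q[vv[0]:vv[0]+2,u,1].max())
ys=np.array(ys);yb=np.median(ys);print('bottom tool y',yb,ys.std())
zs=[]
for v in range(100,280):
    uu=np.where(m[v])[0]
    if len(uu)>60: a,b=Q[v,uu[0],2],Q[v,uu[-1],2]; zs.append((a,b)) if b-a>.066 else 0
zs=np.array(zs); print('side edges tool z',np.median(zs,0) if len(zs) else None, len(zs))
xb=k[0]*yb+k[2]
# bottom centre = face bottom + 3mm inward along normal (cos,  ) in tool (x,y): normal toward +x,+... 
nb=np.array([np.cos(th),np.sin(th)])  # tool x, tool y(down): plate normal to +x side & down
b=np.array([xb,yb])+0.003*nb
zc=np.median(zs,0).mean() if len(zs) else 0
B=z['pos']+z['rot']@np.array([b[0],b[1],zc]);print('bottom edge centre world',B.round(4))
yaw=np.arctan2(-z['rot'][0,2],z['rot'][1,2]);print('tool yaw',np.degrees(yaw))
F=np.array([0.487,0.102,0.0854]);t=np.radians(35);ry=np.radians(1.8)
ez=np.array([np.cos(ry)*np.sin(t),np.sin(ry)*np.sin(t),np.cos(t)]);ey=np.array([-np.sin(ry),np.cos(ry),0]);ex=np.cross(ey,ez)
d=B-F;print('bottom in clip frame x,y,z mm',(np.array([d@ex,d@ey,d@ez])*1000).round(1));print('ez',ez.round(3),'ex',ex.round(3))
E
python3 ins.py w9
```

```text
time_s: 8.13
position: [0.5603, 0.0826, 0.1944]
tool_rot: [[0.999, -0.002, -0.033], [0.033, 0.0, 0.999], [-0.002, -1.0, 0.0]]
ft_force: [0.9, 0.2, -0.6]
grip_width: 0.0676
time_s: 8.47
position: [0.5606, 0.1031, 0.1951]
tool_rot: [[0.999, -0.001, -0.034], [0.034, -0.0, 0.999], [-0.001, -1.0, -0.0]]
ft_force: [-1.1, -1.0, 0.2]
grip_width: 0.0672
[0.5607 0.1027 0.1953] 8.5167 0.06715596470908283 [ 0.3662831  -0.52644541 -0.52231292] [[0.9995, -0.001, -0.033], [0.033, -0.0002, 0.9995], [-0.001, -1.0, -0.0002]]
n 8657 slope x/y(deg) -34.07 yaw slope deg 0.18 x0 at tcp -0.0276 y range [-0.029   0.0242] z range [-0.029  0.029]
tilt 34.071634257444465
bottom tool y 0.025135000538847603 0.0004892826110950646
side edges tool z [-0.03499224  0.03445282] 117
bottom edge centre world [0.5185 0.1014 0.1683]
tool yaw 1.9409416845494818
bottom in clip frame x,y,z mm [-21.8  -1.6  85.9]
ez [0.573 0.018 0.819] ex [ 0.819  0.026 -0.574]
```

```bash
python3 -m pendant '[[[-0.07,0.01,-0.4],0,0.5],[[-0.07,0.01,-0.4],0,0.5],[[-0.07,0.01,-0.4],0,0.5],[[-0.07,0.01,-0.47],0,0.5],[[0,0,0],0,0.5],[[0,0,0],0,0.5]]' 100
python3 ins.py w10; python3 -c "
from h import *
z=load('w10');cv2.imwrite('pics/w10c.png',cv2.convertScaleAbs(z['im'][100:420],alpha=1.8)[...,::-1])
snap('scene','s10');z=load('s10');im=cv2.resize(z['im'][160:280,270:410],None,fx=5,fy=5,interpolation=cv2.INTER_CUBIC);cv2.imwrite('pics/s10c.png',im[...,::-1])"
```

```text
time_s: 9.02
position: [0.5523, 0.1038, 0.1456]
tool_rot: [[0.999, -0.001, -0.032], [0.032, -0.0, 0.999], [-0.001, -1.0, -0.0]]
ft_force: [0.3, 0.1, -0.3]
grip_width: 0.0677
[0.5528 0.104  0.1463] 9.0667 0.06748712130649138 [ 0.14945915  0.52932539 -0.78938742] [[0.9995, 0.0005, -0.0327], [0.0327, -0.0001, 0.9995], [0.0005, -1.0, -0.0001]]
n 8677 slope x/y(deg) -34.04 yaw slope deg 0.15 x0 at tcp -0.0276 y range [-0.0291  0.0249] z range [-0.029  0.029]
tilt 34.04280687875357
bottom tool y 0.045441278765375785 0.010631178692213554
side edges tool z [-0.034942    0.03446224] 117
bottom edge centre world [0.4965 0.1018 0.0985]
tool yaw 1.8588035250066206
bottom in clip frame x,y,z mm [ 0.2 -0.5 16.2]
ez [0.573 0.018 0.819] ex [ 0.819  0.026 -0.574]
```

View pics/w10c.png

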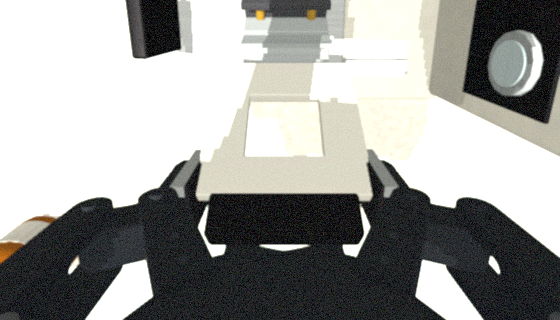

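View pics/s10c.png

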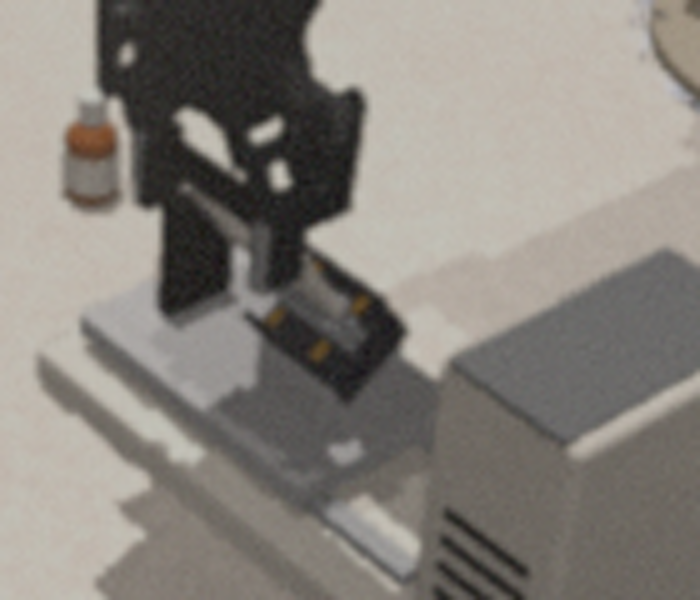

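```bash
python3 -m pendant '[[[-0.124,-0.004,-0.178],0,0.5],[[-0.124,-0.004,-0.178],0,0.5],[[-0.124,-0.004,-0.178],0,0.5],[[-0.124,-0.004,-0.178],0,0.5],[[0,0,0],0,0.5],[[0,0,0],0,0.5]]' 120
python3 ins.py w11
```

```text
time_s: 9.62
position: [0.5371, 0.1043, 0.1243]
tool_rot: [[0.999, -0.001, -0.034], [0.034, -0.0, 0.999], [-0.001, -1.0, -0.0]]
ft_force: [0.8, -1.0, -0.2]
grip_width: 0.0668
[0.5371 0.1043 0.1242] 9.6667 0.06683740554306514 [ 0.10964477 -0.78108435 -0.57079492] [[0.9994, -0.001, -0.034], [0.034, -0.0002, 0.9994], [-0.001, -1.0, -0.0001]]
n 4865 slope x/y(deg) -38.18 yaw slope deg 0.23 x0 at tcp -0.0299 y range [-0.0289  0.0326] z range [-0.0289  0.0289]
tilt 38.18227120264799
bottom tool y 0.033487773515706566 0.010703133130276401
side edges tool z [-0.03508921  0.03454821] 57
bottom edge centre world [0.4832 0.1022 0.089 ]
tool yaw 1.944828989119004
bottom in clip frame x,y,z mm [-5.1  0.3  0.8]
ez [0.573 0.018 0.819] ex [ 0.819  0.026 -0.574]
```

```bash
python3 -m pendant '[[[-0.077,-0.002,-0.109],0,0.5],[[-0.077,-0.002,-0.109],0,0.5],[[-0.077,-0.002,-0.109],0,0.5],[[0,0,0],0,0.5],[[0,0,0],0,0.5]]' 120
python3 - <<'E'
from h import *
snap('wrist','w12');z=load('w12');cv2.imwrite('pics/w12c.png',cv2.convertScaleAbs(z['im'][100:420],alpha=1.8)[...,::-1])
P=cloud(z);Q=(P-z['pos'])@z['rot']
print(env.observe()['ft_force'])
for v in range(190,296,5): print(v,Q[v,225].round(4),Q[v,335].round(4))
E
```

```text
time_s: 10.08
position: [0.5298, 0.1042, 0.1141]
tool_rot: [[0.999, -0.002, -0.034], [0.034, -0.0, 0.999], [-0.002, -1.0, 0.0]]
ft_force: [1.0, -0.4, -1.0]
grip_width: 0.0668
[-0.18597069 -0.24062884 -2.46795815]
190 [-0.0333  0.0092 -0.0294] [-0.0352  0.0004  0.0238]
195 [-0.0315  0.0061 -0.0289] [-0.0334 -0.0018  0.0235]
200 [-0.0297  0.0033 -0.0285] [-0.0297  0.0032  0.0245]
205 [-0.028   0.0004 -0.028 ] [-0.0277  0.0015  0.0243]
210 [-0.0261 -0.0018 -0.0277] [-0.026  -0.0012  0.024 ]
215 [-0.0244 -0.0042 -0.0274] [-0.0244 -0.0041  0.0236]
220 [-0.023  -0.0075 -0.0268] [-0.023  -0.0074  0.0231]
225 [-0.0213 -0.0094 -0.0266] [-0.0212 -0.009   0.0229]
230 [-0.0198 -0.0119 -0.0262] [-0.0193 -0.0105  0.0228]
235 [-0.0183 -0.0141 -0.0259] [-0.0181 -0.0136  0.0224]
240 [-0.0166 -0.0157 -0.0257] [-0.0166 -0.0157  0.0221]
245 [-0.0152 -0.0181 -0.0253] [-0.0154 -0.0185  0.0217]
250 [-0.0136 -0.0197 -0.0251] [-0.0136 -0.0197  0.0216]
255 [-0.0121 -0.0214 -0.0249] [-0.0125 -0.0224  0.0212]
260 [-0.0105 -0.0229 -0.0247] [-0.0108 -0.0237  0.0211]
265 [-0.0103 -0.0271 -0.0239] [-0.0098 -0.0262  0.0207]
270 [-0.0087 -0.0285 -0.0237] [-0.0083 -0.0276  0.0206]
275 [-0.0071 -0.0296 -0.0236] [-0.007  -0.0294  0.0203]
280 [-0.0058 -0.0312 -0.0234] [-0.0063 -0.0322  0.0199]
285 [-0.005  -0.0338 -0.023 ] [-0.0044 -0.0327  0.0199]
290 [-0.0038 -0.0355 -0.0227] [-0.0032 -0.0344  0.0197]
295 [-0.0044 -0.0399 -0.0219] [-0.0045 -0.0402  0.0187]
```

View pics/w12c.png

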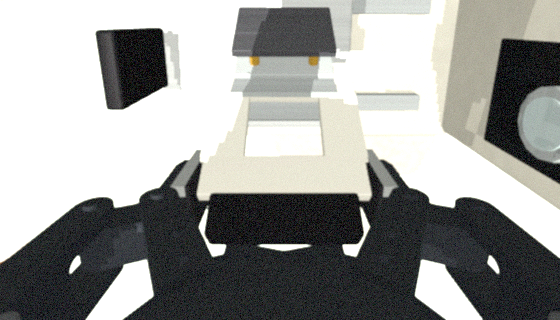

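Run:
```python
from h import *
z=load('w12');im=z['im'][100:300,200:390];cv2.imwrite('pics/w12d.png',cv2.resize(im,None,fx=3,fy=3,interpolation=cv2.INTER_CUBIC)[...,::-1])
S=11
img=np.full((600,760,3),255,np.uint8)
c,s=np.cos(np.radians(35)),np.sin(np.radians(35))
yaw=np.radians(1.8);ex=np.array([np.cos(yaw),np.sin(yaw)]);ey=np.array([-ex[1],ex[0]])
o=np.array([0.487,0.102])
P=cloud(z).reshape(-1,3);q=P[:,:2]-o;a=q@ex;b=q@ey
for lo,hi,k in ((-.022,.022,(0,0,255)),(.027,.034,(255,0,0)),(-.034,-.027,(0,160,0))):
    m=(b>lo)&(b<hi)&(abs(a)<.09)&(P[:,2]>0.03)&(P[:,2]<0.2)
    A,zz=a[m]*1000,P[m,2]*1000-85.4
    for X,Z in zip(c*A-s*zz,s*A+c*zz): cv2.circle(img,(int(380+X*S),int(520-Z*S)),2,k,-1)
for i in range(-40,61,10):
    cv2.line(img,(380+i*S,0),(380+i*S,599),(200,200,200),1);cv2.line(img,(0,520-i*S),(759,520-i*S),(200,200,200),1);cv2.putText(img,str(i),(382+i*S,12),0,.4,(0,0,0),1);cv2.putText(img,str(i),(0,520-i*S),0,.4,(0,0,0),1)
cv2.imwrite('pics/prof3.png',img)
```

```text
(no output)
```

View pics/w12d.png

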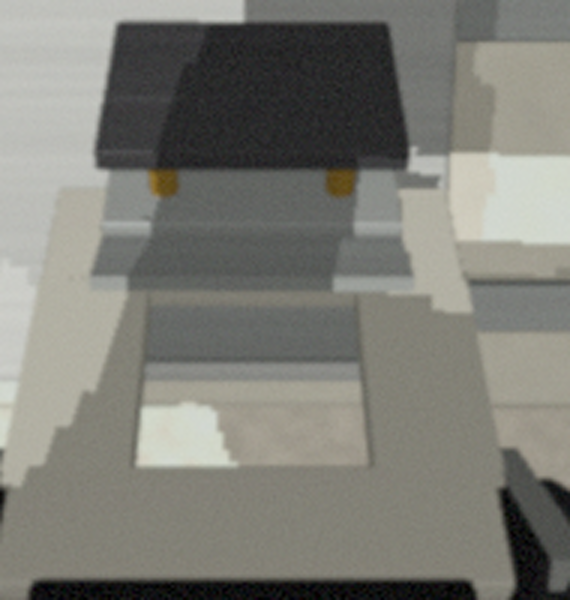

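View pics/prof3.png

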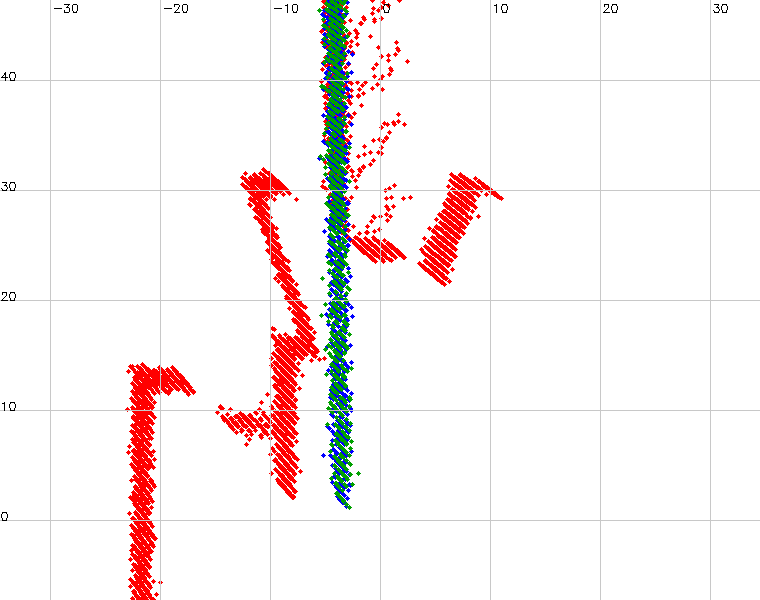

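```bash
python3 -m pendant '[[[-0.02,0,-0.028],0,0.5],[[-0.02,0,-0.028],0,0.5],[[0,0,0],0,0.5],[[0,0,0],0,0.5]]'
python3 -m pendant '[[[-0.02,0,-0.028],0,0.5],[[-0.02,0,-0.028],0,0.5],[[0,0,0],0,0.5],[[0,0,0],0,0.5]]'
```

```text
time_s: 10.47
position: [0.5297, 0.1042, 0.1132]
tool_rot: [[0.999, 0.001, -0.034], [0.034, 0.0, 0.999], [0.001, -1.0, -0.0]]
ft_force: [3.7, 0.3, 2.6]
grip_width: 0.0671
time_s: 10.8
position: [0.5301, 0.1042, 0.1128]
tool_rot: [[0.999, 0.006, -0.034], [0.034, 0.0, 0.999], [0.006, -1.0, -0.0]]
ft_force: [6.4, 0.1, 9.5]
grip_width: 0.0667
```

```bash
python3 -m pendant '[[[-0.02,0,-0.028],0,0.5],[[-0.02,0,-0.028],0,0.5],[[0,0,0],0,0.5],[[0,0,0],0,0.5]]'
python3 ins.py w13;python3 - <<'E'
from h import *
z=load('w13');S=11
img=np.full((600,760,3),255,np.uint8)
c,s=np.cos(np.radians(35)),np.sin(np.radians(35))
yaw=np.radians(1.8);ex=np.array([np.cos(yaw),np.sin(yaw)]);ey=np.array([-ex[1],ex[0]])
o=np.array([0.487,0.102])
P=cloud(z).reshape(-1,3);q=P[:,:2]-o;a=q@ex;b=q@ey
for lo,hi,k in ((-.022,.022,(0,0,255)),(.027,.034,(255,0,0)),(-.034,-.027,(0,160,0))):
    m=(b>lo)&(b<hi)&(abs(a)<.09)&(P[:,2]>0.03)&(P[:,2]<0.2)
    A,zz=a[m]*1000,P[m,2]*1000-85.4
    for X,Z in zip(c*A-s*zz,s*A+c*zz): cv2.circle(img,(int(380+X*S),int(520-Z*S)),2,k,-1)
for i in range(-40,61,10):
    cv2.line(img,(380+i*S,0),(380+i*S,599),(200,200,200),1);cv2.line(img,(0,520-i*S),(759,520-i*S),(200,200,200),1);cv2.putText(img,str(i),(382+i*S,12),0,.4,(0,0,0),1);cv2.putText(img,str(i),(0,520-i*S),0,.4,(0,0,0),1)
cv2.imwrite('pics/prof4.png',img)
E
```

```text
time_s: 11.13
position: [0.5305, 0.1042, 0.1125]
tool_rot: [[0.999, 0.011, -0.034], [0.034, 0.0, 0.999], [0.011, -1.0, -0.0]]
ft_force: [10.0, 1.2, 17.0]
grip_width: 0.067
[0.5306 0.1042 0.1125] 11.1833 0.06706418985762769 [10.9531875   0.55081607 15.32275498] [[0.9994, 0.0108, -0.0335], [0.0335, 0.0001, 0.9994], [0.0108, -0.9999, -0.0002]]
n 4678 slope x/y(deg) -40.86 yaw slope deg 0.37 x0 at tcp -0.0322 y range [-0.0288  0.0201] z range [-0.0287  0.0288]
tilt 40.855305597839234
bottom tool y 0.019997503777055312 0.008371434453897047
side edges tool z [-0.03491456  0.03453229] 49
bottom edge centre world [0.4836 0.1024 0.0901]
tool yaw 1.92170024693249
bottom in clip frame x,y,z mm [-5.5  0.5  1.9]
ez [0.573 0.018 0.819] ex [ 0.819  0.026 -0.574]
```

View pics/prof4.png

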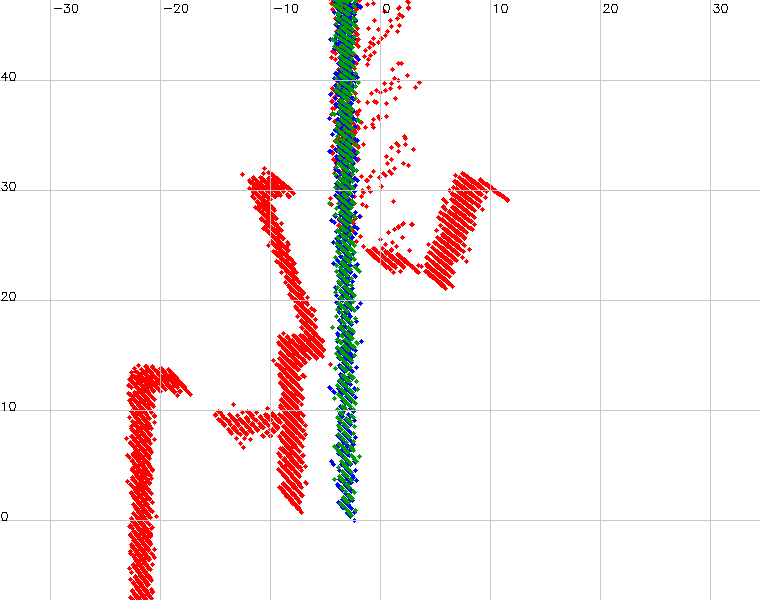

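```bash
python3 -m pendant '[[[0.04,0,0.056],0,0.5],[[0,0,0],0,0.6],[[0,0,0],0,1],[[0,0,0],0,1],[[0,0,0],0,1],[[0,0,0],0,1]]' 20
python3 - <<'E'
from h import *
snap('wrist','w14');z=load('w14');im=z['im'][80:420];cv2.imwrite('pics/w14c.png',cv2.convertScaleAbs(im,alpha=1.5)[...,::-1])
E
```

```text
time_s: 11.68
position: [0.5275, 0.1042, 0.1108]
tool_rot: [[0.999, -0.002, -0.034], [0.034, 0.0, 0.999], [-0.002, -1.0, 0.0]]
ft_force: [-0.2, -0.1, -0.2]
grip_width: 0.0851
```

View pics/w14c.png

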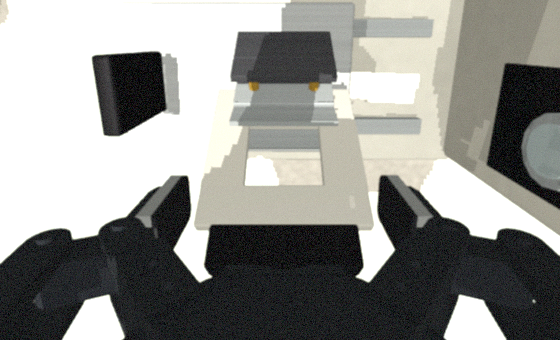

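```bash
python3 -m pendant '[[[0,0,0.4],0,1],[[0,0,0.8],0,1],[[0,0,1],0,1],[[0,0,1],0,1],[[0,0,1],0,1],[[0,0,0.4],0,1],[[0,0,0],0,1]]'
python3 - <<'E'
from h import *
snap('wrist','w15');snap('top','t15');snap('scene','s15')
z=load('w15');cv2.imwrite('pics/w15c.png',cv2.convertScaleAbs(z['im'],alpha=1.4)[...,::-1])
z=load('s15');im=cv2.resize(z['im'][120:290,180:430],None,fx=3,fy=3,interpolation=cv2.INTER_CUBIC);cv2.imwrite('pics/s15c.png',im[...,::-1])
E
```

```text
time_s: 12.32
position: [0.5289, 0.1042, 0.2521]
tool_rot: [[0.999, 0.005, -0.034], [0.034, -0.0, 0.999], [0.005, -1.0, -0.0]]
ft_force: [-0.6, -0.0, 0.4]
grip_width: 0.0857
```

View pics/w15c.png

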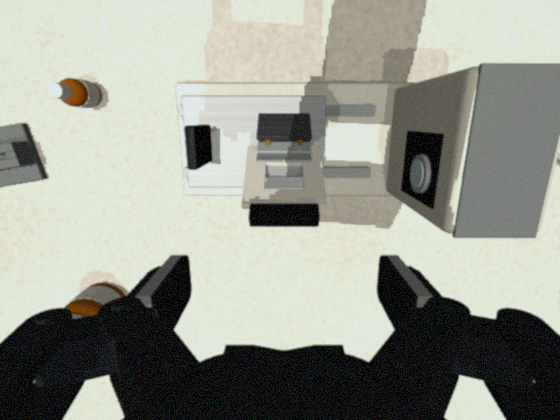

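View pics/s15c.png

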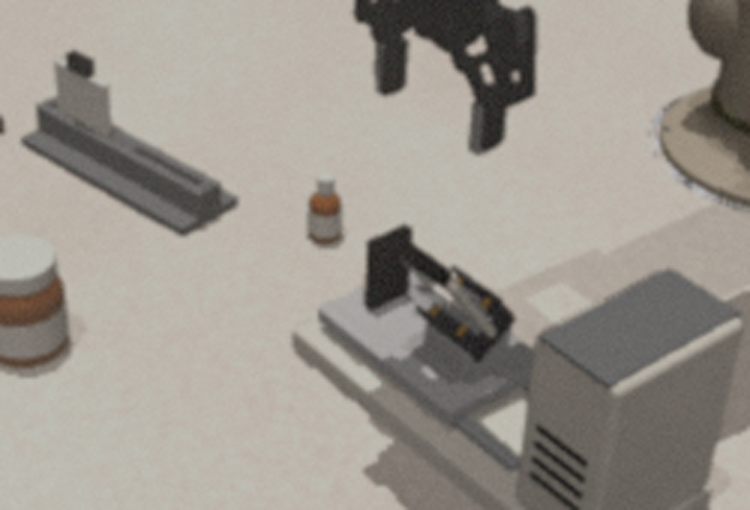

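```bash
cat > chk.py <<'E'
from h import *
import sys
z=load(sys.argv[1]);yc=float(sys.argv[2]);P=cloud(z)
yaw=np.radians(1.8);ry=yaw;t=np.radians(35)
ez=np.array([np.cos(ry)*np.sin(t),np.sin(ry)*np.sin(t),np.cos(t)]);ey=np.array([-np.sin(ry),np.cos(ry),0]);ex=np.cross(ey,ez)
F=np.array([0.487-(yc-.102)*np.tan(yaw),yc,0.0854]);q=(P-F)@np.c_[ex,ey,ez]
for lo,hi in ((-.034,-.026),(.026,.034),(-.034,.034)):
    m=(q[...,1]>lo)&(q[...,1]<hi)&(q[...,2]>0.034)&(q[...,2]<.073)&(abs(q[...,0]+.003)<.006)
    p=q[m];A=np.c_[p[:,1],p[:,2],np.ones(len(p))];k=np.linalg.lstsq(A,p[:,0],rcond=None)[0];print(len(p),'x face@z46',((k[2]+.046*k[1])*1000).round(2),'tilt err deg',np.degrees(k[1]).round(2),'yaw err',np.degrees(k[0]).round(2))
m=(abs(q[...,0]+.003)<.003)&(q[...,2]>.04)&(q[...,2]<.072)&(abs(q[...,1])<.05);print('y edges',np.percentile(q[...,1][m],[.5,99.5]).round(4))
m=(abs(q[...,0])<.009)&(q[...,2]>.076)&(q[...,2]<.11)&(abs(q[...,1])<.05);print('bar top z, y',np.percentile(q[...,2][m],[50,98]).round(4),np.percentile(q[...,1][m],[1,99]).round(4))
m=(abs(q[...,0]+.003)<.004)&(q[...,2]>-.02)&(q[...,2]<.03)&(abs(abs(q[...,1])-.0305)<.004);print('bottom z',np.percentile(q[...,2][m],[2]).round(4))
m=(P[...,2]>.095)&(P[...,2]<.112)&(abs(P[...,0]-.49)<.035)&(P[...,1]<yc-.06)&(P[...,1]>yc-.11);print('tab',np.percentile(P[m],[2,50,98],axis=0).round(4).tolist(),m.sum())
E
python3 chk.py w15 0.102; python3 chk.py t15 0.102
```

```text
299 x face@z46 -2.43 tilt err deg 0.03 yaw err -1.4
300 x face@z46 -1.91 tilt err deg -0.02 yaw err 0.14
1853 x face@z46 -1.74 tilt err deg -0.05 yaw err -0.09
y edges [-0.0343  0.0351]
bar top z, y [0.0885 0.0924] [-0.0271  0.0279]
bottom z [0.0009]
tab [[0.4706, 0.0128, 0.0962], [0.4891, 0.019, 0.1056], [0.5085, 0.0228, 0.1074]] 592
0 x face@z46 0.0 tilt err deg 0.0 yaw err 0.0
1 x face@z46 -2.73 tilt err deg -0.01 yaw err -0.0
3 x face@z46 -21.39 tilt err deg -134.09 yaw err -14.56Traceback (most recent call last):
  File "chk.py", line 10, in <module>
    m=(abs(q[...,0]+.003)<.003)&(q[...,2]>.04)&(q[...,2]<.072)&(abs(q[...,1])<.05);print('y edges',np.percentile(q[...,1][m],[.5,99.5]).round(4))
                                                                                                   ~~~~~~~~~~~~~^^^^^^^^^^^^^^^^^^^^^^^
    return _quantile_unchecked(
        a, q, axis, out, overwrite_input, method, keepdims, weights)
    return _ureduce(a,
                    func=_quantile_ureduce_func,
    ...<5 lines>...
                    overwrite_input=overwrite_input,
                    method=method)
    r = func(a, **kwargs)
    result = _quantile(arr,
                       quantiles=q,
    ...<2 lines>...
                       out=out,
                       weights=wgt)
    slices_having_nans = np.isnan(arr[-1, ...])
                                  ~~~^^^^^^^^^
IndexError: index -1 is out of bounds for axis 0 with size 0
```

```bash
python3 -m pendant '[[[-0.22,-0.86,0],0,0],[[-0.22,-0.86,0],0,0],[[-0.22,-0.86,0],0,0],[[-0.22,-0.86,0],0,0],[[-0.22,-0.86,0],0,0],[[-0.22,-0.86,0],0,0],[[0,0,-0.6],0,0],[[0,0,-0.8],0,0],[[0,0,-0.8],0,0],[[0,0,-0.8],0,0]]' 20
python3 - <<'E'
from h import *
snap('wrist','w16');z=load('w16');cv2.imwrite('pics/w16c.png',cv2.convertScaleAbs(z['im'],alpha=1.4)[...,::-1]);s=env.observe();print(s['position'],s['grip_width'])
E
```

```text
time_s: 13.3
position: [0.4876, -0.0505, 0.1568]
tool_rot: [[0.999, -0.003, -0.033], [0.033, 0.001, 0.999], [-0.003, -1.0, 0.001]]
ft_force: [0.9, -0.5, 0.0]
grip_width: -0.0001
[ 0.48561309 -0.04981505  0.15258578] 1.2513114849908433e-05
```

View pics/w16c.png

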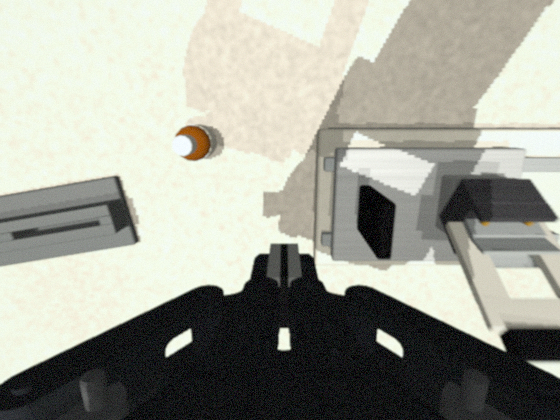

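```bash
python3 -m pendant '[[[0.1,0,-0.8],0,0],[[0,0,-0.8],0,0],[[0,0,-0.7],0,0],[[0,0,0],0,0],[[0,0.4,0],0,0],[[-0.01,0.4,0],0,0],[[-0.01,0.4,0],0,0],[[-0.01,0.4,0],0,0],[[-0.01,0.4,0],0,0],[[0,0,0],0,0]]' 20
python3 - <<'E'
from h import *
snap('wrist','w17');z=load('w17');cv2.imwrite('pics/w17c.png',cv2.convertScaleAbs(z['im'],alpha=1.4)[...,::-1]);s=env.observe();print(s['position'],s['ft_force'])
E
```

```text
time_s: 14.18
position: [0.4902, 0.0118, 0.0909]
tool_rot: [[0.999, 0.001, -0.036], [0.036, 0.0, 0.999], [0.001, -1.0, 0.0]]
ft_force: [-1.1, -0.6, 0.6]
grip_width: 0.0001
[0.49030746 0.0108316  0.09070278] [-1.03559341  0.15686729  0.13400272]
```

View pics/w17c.png

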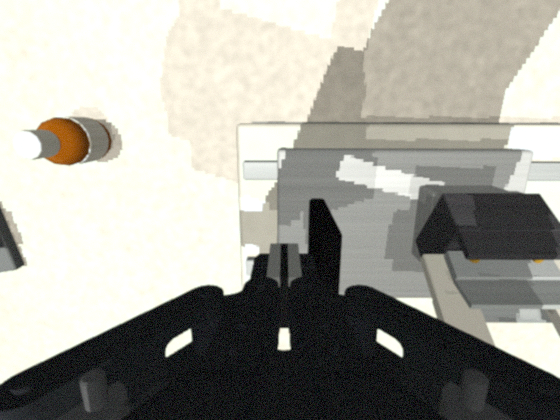

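```bash
python3 -m pendant '[[[-0.01,0.3,0],0,0],[[-0.01,0.3,0],0,0],[[-0.01,0.3,0],0,0],[[-0.01,0.2,0],0,0],[[0,0,0],0,0]]' 20
python3 - <<'E'
from h import *
snap('wrist','w18');z=load('w18');cv2.imwrite('pics/w18c.png',cv2.convertScaleAbs(z['im'],alpha=1.4)[...,::-1])
P=cloud(z)
for v in (160,175,190): 
    print(v,[ (u,P[v,u].round(3).tolist()) for u in range(200,300,4) ][::1][:26])
E
```

```text
time_s: 14.65
position: [0.4889, 0.0437, 0.0902]
tool_rot: [[0.999, -0.0, -0.035], [0.035, 0.001, 0.999], [-0.0, -1.0, 0.001]]
ft_force: [-0.1, 0.0, 0.2]
grip_width: 0.0004
160 [(200, [0.45, -0.014, 0.022]), (204, [0.45, -0.012, 0.022]), (208, [0.45, -0.009, 0.023]), (212, [0.45, -0.006, 0.022]), (216, [0.449, -0.003, 0.023]), (220, [0.45, -0.001, 0.021]), (224, [0.449, 0.002, 0.022]), (228, [0.449, 0.005, 0.022]), (232, [0.449, 0.007, 0.023]), (236, [0.449, 0.01, 0.022]), (240, [0.449, 0.013, 0.022]), (244, [0.449, 0.015, 0.022]), (248, [0.449, 0.018, 0.023]), (252, [0.448, 0.021, 0.023]), (256, [0.449, 0.023, 0.021]), (260, [0.449, 0.026, 0.02]), (264, [0.448, 0.029, 0.022]), (268, [0.448, 0.032, 0.023]), (272, [0.448, 0.034, 0.022]), (276, [0.445, 0.037, 0.045]), (280, [0.445, 0.04, 0.044]), (284, [0.445, 0.042, 0.044]), (288, [0.445, 0.045, 0.044]), (292, [0.445, 0.047, 0.044]), (296, [0.445, 0.049, 0.043])]
175 [(200, [0.459, -0.012, 0.03]), (204, [0.459, -0.01, 0.03]), (208, [0.458, -0.007, 0.03]), (212, [0.458, -0.004, 0.031]), (216, [0.458, -0.002, 0.029]), (220, [0.458, 0.00
[... 618 characters left out ...]
 -0.012, 0.023]), (208, [0.47, -0.009, 0.022]), (212, [0.47, -0.006, 0.023]), (216, [0.47, -0.004, 0.021]), (220, [0.47, -0.001, 0.022]), (224, [0.47, 0.002, 0.021]), (228, [0.47, 0.004, 0.022]), (232, [0.47, 0.007, 0.022]), (236, [0.47, 0.01, 0.022]), (240, [0.469, 0.013, 0.022]), (244, [0.469, 0.015, 0.022]), (248, [0.469, 0.018, 0.023]), (252, [0.469, 0.021, 0.022]), (256, [0.469, 0.024, 0.023]), (260, [0.469, 0.026, 0.022]), (264, [0.469, 0.029, 0.021]), (268, [0.469, 0.032, 0.023]), (272, [0.469, 0.035, 0.022]), (276, [0.464, 0.038, 0.044]), (280, [0.463, 0.04, 0.046]), (284, [0.464, 0.043, 0.044]), (288, [0.463, 0.045, 0.046]), (292, [0.463, 0.048, 0.044]), (296, [0.464, 0.05, 0.043])]
```

View pics/w18c.png

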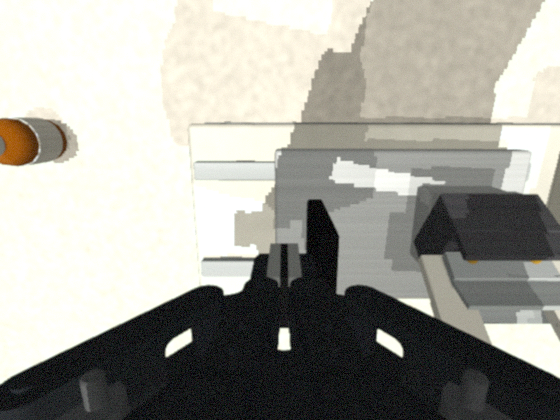

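```bash
python3 -m pendant '[[[-0.01,0.2,0],0,0],[[-0.01,0.2,0],0,0],[[-0.01,0.2,0],0,0],[[0,0.1,0],0,0],[[0,0,0],0,0],[[0,0,0],0,0]]' 20
python3 -m pendant '[[[0,0.07,0],0,0],[[0,0.07,0],0,0],[[0,0,0],0,0]]'
```

```text
time_s: 15.2
position: [0.4881, 0.0638, 0.0902]
tool_rot: [[0.999, -0.0, -0.034], [0.034, 0.001, 0.999], [-0.0, -1.0, 0.001]]
ft_force: [0.8, -0.5, -0.4]
grip_width: -0.0001
time_s: 15.45
position: [0.4882, 0.0663, 0.0903]
tool_rot: [[0.999, -0.001, -0.034], [0.034, -0.003, 0.999], [-0.001, -1.0, -0.003]]
ft_force: [-2.1, -11.0, -0.4]
grip_width: 0.0001
```

```bash
python3 -m pendant '[[[0,0.05,0],0,0],[[0,0,0],0,0],[[0,0,0],0,0]]'
python3 -m pendant '[[[0,-0.3,0],0,0],[[0,-0.6,0],0,0],[[0,-0.8,0],0,0],[[0,-0.8,0.2],0,0],[[0,-0.8,0.8],0,0],[[0,0,1],0,0],[[0,0,1],0,0],[[0,0,1],0,0],[[0,0,1],0,0],[[0,0,0],0,0],[[0,0,0],0,0]]'
python3 - <<'E'
from h import *
snap('wrist','w19');z=load('w19');cv2.imwrite('pics/w19c.png',cv2.convertScaleAbs(z['im'],alpha=1.4)[...,::-1])
snap('scene','s19');z=load('s19');im=cv2.resize(z['im'][120:290,180:430],None,fx=3,fy=3,interpolation=cv2.INTER_CUBIC);cv2.imwrite('pics/s19c.png',im[...,::-1])
snap('top','t19')
E
```

```text
time_s: 15.7
position: [0.4882, 0.0665, 0.0903]
tool_rot: [[0.999, -0.001, -0.034], [0.034, -0.005, 0.999], [-0.001, -1.0, -0.005]]
ft_force: [-2.6, -17.7, 0.3]
grip_width: -0.0001
time_s: 16.62
position: [0.4886, -0.0299, 0.2414]
tool_rot: [[0.999, 0.003, -0.034], [0.034, -0.0, 0.999], [0.003, -1.0, -0.001]]
ft_force: [0.8, 0.6, -0.8]
grip_width: -0.0
```

View pics/w19c.png

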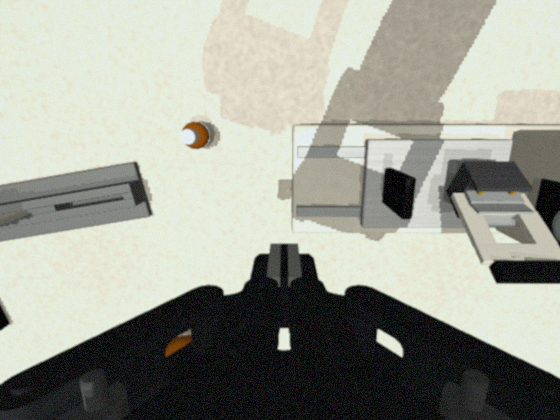

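View pics/s19c.png

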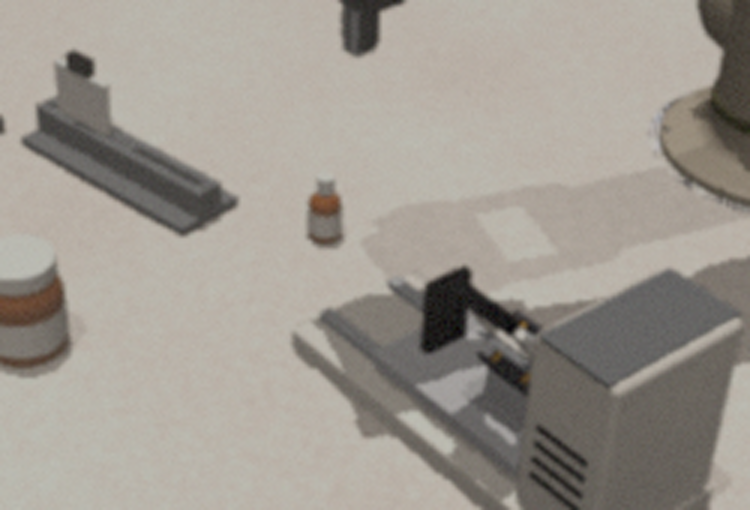

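```bash
python3 - <<'E'
from h import *
z=load('w19');P=cloud(z)
m=(P[...,2]>.1)&(P[...,2]<.112)&(abs(P[...,0]-.49)<.03)&(P[...,1]>.05)&(P[...,1]<.11);print('tab',np.percentile(P[m],[2,50,98],axis=0).round(4).tolist())
b=(abs(P[...,2]-.022)<.004)&(abs(P[...,0]-.48)<.04)&(P[...,1]<.03);print('base min y',np.percentile(P[b][:,1],[.5,2]))
E
python3 chk.py w19 0.171
```

```text
tab [[0.4682, 0.0787, 0.1006], [0.4861, 0.0827, 0.1056], [0.5059, 0.0885, 0.1071]]
base min y [-0.29356081 -0.22996837]
346 x face@z46 -1.84 tilt err deg 0.21 yaw err 0.01
261 x face@z46 -2.85 tilt err deg 0.4 yaw err 2.03
2097 x face@z46 -1.58 tilt err deg -0.54 yaw err 0.22
y edges [-0.0372  0.033 ]
bar top z, y [0.0864 0.0921] [-0.0303  0.0197]
bottom z [-0.0171]
tab [[0.4678, 0.0786, 0.0958], [0.4859, 0.0818, 0.1054], [0.5059, 0.0885, 0.1071]] 608
```

Run:
```python
from h import *
z=load('w19');P=cloud(z)
for v in (135,145,165,190): print([ (u,P[v,u].round(4)[1:].tolist()) for u in range(287,302,2)])
for v in (165,200,215): print('carriage edge',[ (u,P[v,u].round(4)[1:].tolist()) for u in range(358,372,2)])
z=load('t19');P=cloud(z)
m=(P[...,2]>.1)&(P[...,2]<.112)&(abs(P[...,0]-.49)<.03)&(P[...,1]>.05)&(P[...,1]<.11);print('tab top cam',np.percentile(P[m],[2,50,98],axis=0).round(4).tolist(),m.sum())
z=load('top0');P=cloud(z)
m=(P[...,2]>.1)&(P[...,2]<.112)&(abs(P[...,0]-.49)<.03)&(P[...,1]>0)&(P[...,1]<.04);print('tab top cam0',np.percentile(P[m],[2,50,98],axis=0).round(4).tolist(),m.sum())
```

```text
[(287, [-0.0281, 0.0003]), (289, [-0.0257, 0.0006]), (291, [-0.0232, -0.0012]), (293, [-0.0215, 0.0215]), (295, [-0.0193, 0.0222]), (297, [-0.017, 0.0227]), (299, [-0.0147, 0.0219]), (301, [-0.0125, 0.0212])]
[(287, [-0.0276, 0.0009]), (289, [-0.0252, -0.0018]), (291, [-0.0228, -0.0005]), (293, [-0.021, 0.0205]), (295, [-0.0188, 0.0222]), (297, [-0.0165, 0.0226]), (299, [-0.0143, 0.0236]), (301, [-0.0119, 0.0213])]
[(287, [-0.0267, -0.0011]), (289, [-0.0243, 0.0006]), (291, [-0.0219, 0.0007]), (293, [-0.0201, 0.0217]), (295, [-0.0178, 0.0223]), (297, [-0.0154, 0.0212]), (299, [-0.0132, 0.0222]), (301, [-0.0108, 0.021])]
[(287, [-0.0256, 0.0007]), (289, [-0.0231, -0.0004]), (291, [-0.0206, 0.0009]), (293, [-0.0189, 0.0225]), (295, [-0.0165, 0.0214]), (297, [-0.0322, 0.3839]), (299, [-0.0118, 0.0217]), (301, [-0.0094, 0.0218])]
carriage edge [(358, [0.0553, 0.0217]), (360, [0.0574, 0.0223]), (362, [0.0594, 0.0235]), (364, [0.0586, 0.0355]), (366, [0.0589, 0.0429]), (368, [0.0604, 0.0451]), (370, [0.0629, 0.0439])]
carriage edge [(358, [0.0592, 0.0224]), (360, [0.0615, 0.0226]), (362, [0.0599, 0.0376]), (364, [0.0605, 0.0439]), (366, [0.0626, 0.0442]), (368, [0.0644, 0.0456]), (370, [0.0671, 0.044])]
carriage edge [(358, [0.0592, 0.0292]), (360, [0.0604, 0.0338]), (362, [0.0605, 0.042]), (364, [0.0619, 0.0451]), (366, [0.0646, 0.0438]), (368, [0.0669, 0.0437]), (370, [0.0689, 0.0447])]
tab top cam [[0.4684, 0.0798, 0.1007], [0.4872, 0.0846, 0.1046], [0.5063, 0.0895, 0.1094]] 70
tab top cam0 [[0.4703, 0.0133, 0.1012], [0.4916, 0.0181, 0.1045], [0.5083, 0.0229, 0.1084]] 69
```

Run:
```python
from h import *
s=env.observe();print(s['time_s'],s['ft_force']);env.close_job()
```

```text
16.7667 [ 0.10737147  0.06725676 -0.83242873]
the job is handed in; nothing more can be done
```

I took the windowed carrier out of the rack, pressed it home in the clip, let go of it, and pushed the carriage to its stop by the tab. The job was handed in at 16.8 s of the 58 s allowed. `env.close_job()` gave no verdict, so the results below are from my own measurements.

Because the moves only allow turns about the vertical, the tool could not lean. I gripped the carrier by its two side edges and tilted it to about 34° in the grip by pushing it against the rack's ridge.

**Carrier in the clip:** the push ended at a hard stop with about 19 N. After release the wrist view showed:
- the lower edge within about 1 mm of the floor
- centred within 1 mm along the clip
- the carrier square to within about 1.5°

**Carriage:** the last push added 7 N for only 0.2 mm of travel, so it is against the stop. From the pictures the joint stands at about 0.069–0.070 m. The fingers are clear of everything.

**Other things:** the blank still stands in its bay, and the vial and jar are where they were in the pictures. I did not look at the screwdriver again after the start, but the arm never went near it once it had left its start position.

**Checks that disagreed or failed:**
- In the last wrist view my bottom-edge figure came out at -17 mm, because the mask picked up other surfaces.
- Fits on one narrow strip gave up to 2° of yaw; the fit over the whole face gave 0.2°. I trusted the whole-face fit and the earlier clear view.
- The overhead camera gave too few points to check the carrier's pose.

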